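# Fit the dial and set the end float of a lathe top slide

### The arm

A 7-joint arm with a two-finger parallel gripper is mounted at the origin on the work surface. World frame = base frame: x ahead of the robot, y to its left, z up, the work surface at z = 0. Lengths are in m, angles in rad, forces in N, time in s.
With the tool pointing down it reaches from about 0.425 to 0.925 m from the base axis. Payload 6.8 kg.
Tool frame: the origin (TCP) lies on the centre line of the jaws, within the pads' length; the fingertips stand 25 mm ahead of it and the grasp point (between the pads) lies 6 mm ahead of it; z points along the fingers, y is the line along which they close (so a half turn about z gives the same grasp; the last joint's range is limited). The gripper opens to 85 mm and grips with 20 to 120 N. Pads are 22 mm wide; open, the fingers measure 114 mm over their backs; the gripper's body (76 mm by 85 mm) begins 54 mm behind the grasp point. The pads swing forward as they close: fully open they stand 13 mm farther back than shut.
Start: joints at [1.22, 0.477, 0.022, 1.555, -0.011, 1.109, -0.083], TCP at [0.162, -0.655, 0.256] pointing down, gripper open.
Joint ranges: [-2.96, 2.96], [-0.34, 2.1], [-1.41, 1.46], [0.24, 2.44], [-1.37, 4.51], [0.17, 1.92], [-2.96, 2.96]. Speed limits (rad/s): [2.39, 2.39, 3.14, 3.14, 3.14, 3.14, 3.14].

### API

Orientations are given as a rotation vector (axis times angle).
In Python, from bench import status, imaging, workorder gives the robot as it stands.
- The arm moves only by the tool send_rows, never from a script. Its argument "steps" is a list of rows, each an object of numbers: "dx", "dy", "dz": the shift along the tool's x, y, z in cm; "yaw": the turn about the tool's z in degrees; "gripper": the opening, from 0 (shut) to 1 (fully open). A call has 1 to 5 rows; each row is the pose to reach, as a shift and turn from the pose commanded when the call began, along the tool's axes at that moment; what a row does not reach only later rows make up. A row lasts 1/8 s, in which the tool goes at most 62.5 mm and 10.7 degrees, less where a joint would pass 70% of its speed; a pose out of reach is approached as far as the arm can. A call with a gripper value outside its range is refused whole. The fingers move at their own pace and stop on an object; "force" is the grip in N (left out, the last holds). Time passes only in rows, so rows that repeat a pose let the fingers close. It gives the time, the measured TCP pose, the force, the opening and the grip force at its end, in the units of the state.
- status.get_obs(): the state, without advancing time (a new reading comes with each control period).
- imaging.grab_frame(name): name is "side" or "top"; returns a dict with "color" (400x640x3 uint8, red, green, blue), "depth" (400x640 float32, m along the optical axis (not along the pixel's ray), 0 where there is no reading), "K" (3x3 intrinsics, pixels), "R" (3x3) and "t" (3): a world point X has camera coordinates R X + t. Camera axes: x right, y down, z forward; pixel columns grow to the right and rows downward; lengths in m; the calibration is good to about 2 mm. A picture is of the moment at which its call begins.
- workorder.hand_in(): hands the job in; it is judged then, once.
The state is a dict: "clock": time; "joints": joint angles; "qvel": joint speeds; "tau": joint torques, N m; "tcp_pos": TCP position; "orientation": TCP orientation; "contact_force": force on the tool from outside, world axes, zero at the start; "moment": the same for the moment, N m; "grip_width": finger opening in m; "gripper_force": force on a finger pad.
Only numpy, scipy, OpenCV 4.12 (cv2) and the standard library are available. Lean on these libraries where they do the work, as an engineer would, in place of code of your own. Each camera call takes 0.05 s, during which the arm holds its last target. There are 200 camera calls.

### The job

Slip the graduated dial ring over the nut and down on the hub of the lathe slide standing in the vice, until it sits flat on the end plate. Then screw the knurled nut down (clockwise) until it bottoms, back it off a quarter turn, and finish with the nut still gripped in the fingers at that setting, so that I can nip up its grub screw. Leave everything else on the bench where it is.

Things in the scene. Friction and masses are not known exactly. Their poses are not given: they have to be found in the camera images.
- slide_in_vice: grey machine vice fixed to the bench, 260 mm long along its own x (screw towards -x), 125 mm wide, jaws 82 mm high, with a steel lathe top slide clamped upright in it. On top of the slide is a flat grey end plate, 56 mm (x) by 76 mm (y), its upper face 150 mm above the bench, with the hub in its middle. Origin on the bench under the hub's vertical axis, z up.
- dial_seat (a point): where the dial ring's underside comes to rest: on the hub's axis, level with the end plate's face (150 mm above the bench). Above it rise on one axis: the round hub, 38 mm across, 25 mm tall, top edge chamfered 2.5 mm; a thrust race 29 mm across, 5 mm tall; the knurled nut; the end of the feed screw, 12 mm thick and 10 mm at its tip, which is 56.5 mm above the plate.
- dial_ring: the graduated dial: satin aluminium ring 56 mm across, 22 mm tall, with a plain round 40.6 mm hole right through, graduation lines round the lower half and a knurled band round the upper; lies flat on the bench, right way up. 0.06 to 0.13 kg. Origin at the centre of its underside, z up along its axis.
- adjuster_nut: the knurled end-float nut, dark steel, 28 mm across, 16 mm tall, already started on the feed screw above the hub. Origin at the centre of its underside, z up, x along the line scribed on its top; 30 mm above the end plate when bottomed. Right-hand thread of 1 mm pitch: it hardly sinks as it turns. It takes 0.05 N m to turn, stays where it is left and cannot come off.
- nut_turn (a joint): how far the knurled nut is unscrewed, rad: 0 is bottomed (hard stop), positive is anticlockwise seen from above (a quarter turn is 1.57). At the start it is 2.4 to 3.8; the thread ends at 6.2.
- ball_bearing: bystander: ball bearing, steel, 52 mm across, 15 mm tall, bore 25 mm, lying near the dial ring; origin at the centre of its underside
- handwheel: bystander: aluminium handwheel, 96 mm across, with a black crank handle standing up to 61 mm, lying flat; origin at the centre of its underside
- bronze_bush: bystander: flanged bronze bush, 44 mm across, 32 mm tall; origin at the centre of its underside
- spanner: bystander: open-ended spanner 170 mm long lying flat; origin at its underside
- caliper: bystander: vernier caliper 225 mm long lying flat; origin under the middle of its beam
- spray_can_a: bystander: upright spray can with a red cap, 53 mm across, 166 mm tall; origin at the centre of its underside
- spray_can_b: bystander: a second such spray can
There are look-alikes about, which are no part of the job. What is shaped like the dial_ring but blue or green is not meant.

How it is judged:
On the way, in this order (a step that is already met when the one before it is completed fails the run):
1. the dial ring sits flat on the end plate, round the hub (horizontal distance between dial_ring and dial_seat below 0.003 m and z of dial_ring in the frame of dial_seat between -0.002 and 0.002 m and angle between dial_ring's own z axis and vertical below 0.08 rad), for 0.2 s.
2. the nut is screwed down until it bottoms, the dial in place (value of joint nut_turn below 0.1 rad and horizontal distance between dial_ring and dial_seat below 0.003 m and z of dial_ring in the frame of dial_seat below 0.003 m), for 0.1 s.
At the end, for the whole second after the job is handed in: After bottoming (within 0.1 rad of the stop) with the dial in place, the nut is backed off 1.57 rad, give or take 0.35, still, and gripped with more than 5 N; the dial lies flat on the end plate (within 2 mm, tilt under 0.08 rad), centred within 3 mm. No bystander moved over 25 mm (all of step 1 and value of joint nut_turn between 1.22 and 1.92 rad and velocity of joint nut_turn between -0.1 and 0.1 rad/s and contact force between the fingers and adjuster_nut above 5 N); the arm keeps its last pose, push and grip.
It fails at once if a bystander is moved by more than 25 mm (distance of any of ball_bearing, handwheel, bronze_bush, spanner, caliper, spray_can_a, spray_can_b from where it was at the start of the episode above 0.025 m).
It also fails if it takes over 67 s, if anything falls off the work surface, if the arm or the gripper's body presses on something with over 40 N, if the wrist force passes 120 N, or if a joint passes its speed limit or range.

## Working session

There is one attempt and no reset: what is moved stays moved. The work goes in short steps, Python scripts to look and compute and a tool call to move; the robot and the scene stay as the last step left them, time stands still between calls to the robot, and variables do not carry over. Pictures are saved under pics/ and viewed, at most 10 in all, crops included, and the job is handed in when it is done.

Besides the shell and the picture viewer there is one more tool, called after "Call:" in YAML: its name, and indented under it one key for each argument. send_rows: Moves the arm, as the interface text tells. Its arguments: {"type":"object","properties":{"steps":{"type":"array"},"force":{"type":"number"}},"required":["steps"]}

```bash
mkdir -p pics
python3 - <<'E'
from bench import status, imaging
import cv2,numpy as np
o=status.get_obs()
for k,v in o.items(): print(k,np.round(v,3))
for n in("top","side"):
    f=imaging.grab_frame(n); np.savez(f"{n}0.npz",**f)
    cv2.imwrite(f"pics/{n}0.png",f["color"][:,:,::-1]); print(n,f["K"].tolist(),np.round(f["R"],3).tolist(),np.round(f["t"],3), "cam",np.round(-f["R"].T@f["t"],3))
E
```

```text
clock 0.0
joints [ 1.22   0.478  0.022  1.556 -0.011  1.109 -0.083]
qvel [-0.     0.001 -0.     0.002  0.001  0.001  0.   ]
tau [-0.0000e+00 -5.9644e+01  1.6080e+00 -2.8120e+01  1.2000e-02  9.0000e-03
  0.0000e+00]
tcp_pos [ 0.162 -0.655  0.255]
orientation [-3.117e+00 -3.800e-01  1.000e-03]
contact_force [ 0.677 -0.252 -0.566]
moment [-0.023  0.024 -0.029]
gripper_force 0.0
grip_width 0.086
top [[394.5883241299573, 0.0, 317.9913202814439], [0.0, 394.5883241299573, 199.9055076005729], [0.0, 0.0, 1.0]] [[0.009, -1.0, -0.013], [-0.995, -0.007, -0.103], [0.103, 0.014, -0.995]] [-0.029  0.586  1.166] cam [ 0.464 -0.041  1.22 ]
side [[414.30769903735757, 0.0, 318.48973694453866], [0.0, 414.30769903735757, 200.70186210714715], [0.0, 0.0, 1.0]] [[1.0, -0.006, 0.009], [0.002, -0.747, -0.665], [0.011, 0.665, -0.747]] [-0.599  0.053  1.263] cam [ 0.586 -0.804  0.985]
```

View pics/top0.png

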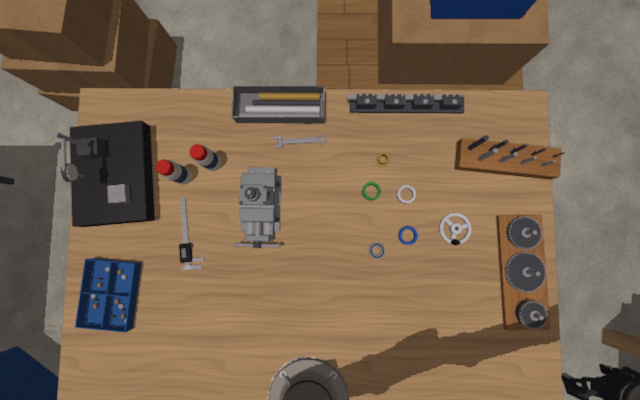

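View pics/side0.png

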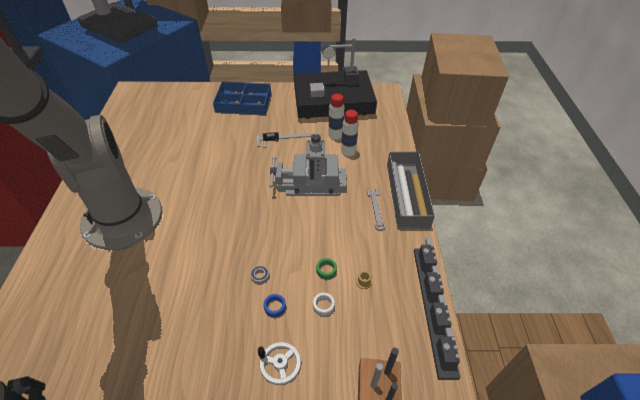

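The white ring at (406,194) in the top view, or (323,303) in the side view, is the candidate. Possible mix-ups in the top view are the green ring (371,191), the blue ring (408,235), the bearing (376,250), the handwheel (456,229) and the bush (383,159). The vice hub is at about (253,194).

```bash
cat > h.py <<'E'
import numpy as np,cv2
from bench import status,imaging
def cloud(f):
    v,u=np.mgrid[0:400,0:640]; d=f["depth"]; K=f["K"]
    c=np.stack([(u-K[0,2])*d/K[0,0],(v-K[1,2])*d/K[1,1],d],-1)
    P=(c-f["t"])@f["R"]; P[d==0]=np.nan; return P
def ray(f,u,v,z):
    C=-f["R"].T@f["t"]; d=f["R"].T@np.linalg.solve(f["K"],[u,v,1.0]); return C+d*(z-C[2])/d[2]
def proj(f,X):
    c=f["K"]@(f["R"]@np.asarray(X)+f["t"]); return c[:2]/c[2]
def rectify(f,x,y,z,half=.06,s=4000):
    "square top-down view of plane z about (x,y): image right=-y, up=+x, s px/m"
    w=[(x+half,y+half),(x+half,y-half),(x-half,y-half),(x-half,y+half)]
    src=np.float32([proj(f,[a,b,z]) for a,b in w]); n=2*half*s
    M=cv2.getPerspectiveTransform(src,np.float32([[0,0],[n,0],[n,n],[0,n]]))
    return cv2.warpPerspective(f["color"],M,(int(n),int(n)),flags=cv2.INTER_CUBIC)
E
python3 - <<'E'
from h import *
for n,pr,ph in(("top",(406,194),(253,194)),("side",(323,303),(316,140))):
    f=dict(np.load(n+"0.npz")); P=cloud(f)
    u,v=pr; W=P[v-22:v+22,u-22:u+22].reshape(-1,3)
    m=(W[:,2]>.012)&(W[:,2]<.03); Q=W[m]; print(n,"ring",m.sum(),np.round(np.median(Q,0),4),cv2.minEnclosingCircle(np.float32(Q[:,:2])))
    C=f["color"][v-22:v+22,u-22:u+22]; hsv=cv2.cvtColor(C,cv2.COLOR_RGB2HSV)
    M=((hsv[...,1]<60)&(hsv[...,2]>110)).astype(np.uint8)
    cs,_=cv2.findContours(M,cv2.RETR_EXTERNAL,cv2.CHAIN_APPROX_NONE); c=max(cs,key=cv2.contourArea); e=cv2.fitEllipse(c)
    print(" ellipse",e, "z11",np.round(ray(f,e[0][0]+u-22,e[0][1]+v-22,.011),4))
    W=P.reshape(-1,3); c=np.nanmedian(P[ph[1]-3:ph[1]+4,ph[0]-3:ph[0]+4].reshape(-1,3),0); print(" hub px",c)
    W=W[np.hypot(*(W[:,:2]-c[:2]).T)<.08]
    for lo,hi in((.144,.156),(.17,.177),(.19,.2005),(.2005,.215)):
        Q=W[(W[:,2]>lo)&(W[:,2]<hi)]
        if len(Q)>3: print("  z",lo,len(Q),np.round(Q.mean(0),4),cv2.minAreaRect(np.float32(Q[:,:2])),cv2.minEnclosingCircle(np.float32(Q[:,:2])))
    crop=np.hstack([cv2.resize(f["color"][b-40:b+40,a-40:a+40],(400,400),interpolation=cv2.INTER_CUBIC) for a,b in(pr,ph)])
    globals()[n]=crop
cv2.imwrite("pics/crop0.png",np.vstack([cv2.resize(x,(600,300)) for x in(top,side)])[:,:,::-1])
E
```

```text
top ring 149 [ 0.6079 -0.2917  0.0212] ((0.6096596121788025, -0.29121288657188416), 0.028380688279867172)
 ellipse ((22.01460075378418, 21.828222274780273), (18.047962188720703, 18.43463134765625), 87.26738739013672) z11 [ 0.6093 -0.2941  0.011 ]
 hub px [0.58395655 0.14458264 0.19270605]
  z 0.144 398 [0.5876 0.1528 0.1501] ((0.5894497632980347, 0.15427766740322113), (0.056109365075826645, 0.0751773938536644), 0.5371648073196411) ((0.5889906287193298, 0.15468212962150574), 0.04505890980362892)
  z 0.17 35 [0.5857 0.1472 0.1737] ((0.5855915546417236, 0.1516907811164856), (0.026864318177103996, 0.03593677282333374), 44.986324310302734) ((0.5883620381355286, 0.15491120517253876), 0.018439922481775284)
  z 0.19 78 [0.5885 0.1544 0.1958] ((0.5887331366539001, 0.15485921502113342), (0.027527181431651115, 0.026102418079972267), 46.317527770996094) ((0.5888134241104126, 0.15469610691070557), 0.014401473104953766)
  z 0.2005 17 [0.5887 0.1537 0.2052] ((0.5877681374549866, 0.15472100675106049), (0.007260654121637344, 0.02012391947209835), 47.801971435546875) ((0.5870068669319153, 0.1538813710
[... 454 characters left out ...]
3666992188) ((0.5893181562423706, 0.15278229117393494), 0.046643294394016266)
  z 0.17 34 [0.5893 0.1426 0.1736] ((0.5890422463417053, 0.1467428058385849), (0.02446160279214382, 0.03403979539871216), 85.28170776367188) ((0.589012861251831, 0.15177759528160095), 0.018178801983594894)
  z 0.19 49 [0.5887 0.148  0.1967] ((0.5880000591278076, 0.1497676968574524), (0.022530572488904, 0.028794266283512115), 74.70557403564453) ((0.5881223082542419, 0.15222470462322235), 0.014970636926591396)
  z 0.2005 15 [0.5896 0.1513 0.2051] ((0.5900916457176208, 0.1523851901292801), (0.015300730243325233, 0.010828102007508278), 78.63855743408203) ((0.5914970636367798, 0.15210282802581787), 0.008724006824195385)
```

View pics/crop0.png

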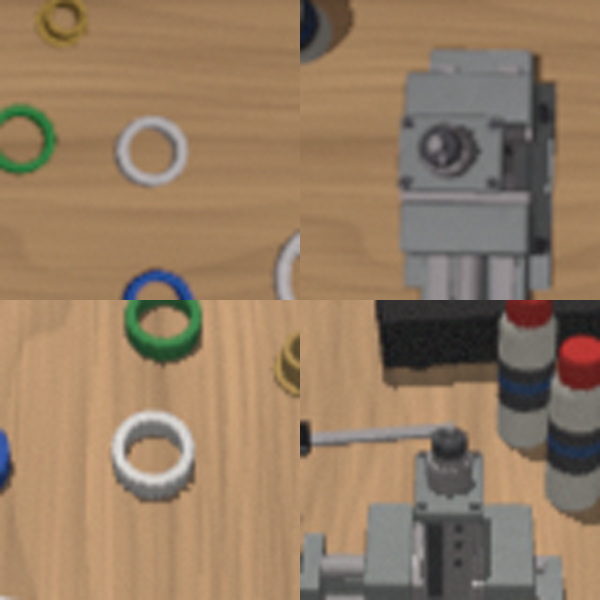

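The crops show the plain white/silver ring with a 40 mm hole and knurling (centre ≈(406,194) top, (323,303) side). The nut sits on the screw above the hub at (253,190) top and (316,138) side. The ring is right by its colour.

```bash
cat >> h.py <<'E'
from scipy.spatial.transform import Rotation as Rn
def go(x,y,z):
    o=status.get_obs(); R=Rn.from_rotvec(o["orientation"]).as_matrix()
    print("t",o["clock"],"tcp",np.round(o["tcp_pos"],4),"toolx deg",round(np.degrees(np.arctan2(R[1,0],R[0,0])),1),"tilt",np.round(R[:2,2],4),"j",np.round(o["joints"],2))
    print("d cm",np.round(100*R.T@(np.array([x,y,z])-o["tcp_pos"]),2))
E
python3 -c "
from h import *
go(.6097,-.292,.2)"
```

```text
t 0.1 tcp [ 0.1621 -0.6547  0.2554] toolx deg 13.9 tilt [-0.0005  0.0016] j [ 1.22  0.48  0.02  1.56 -0.01  1.11 -0.08]
d cm [ 52.17 -24.44   5.58]
```

Call:
send_rows:
  steps:
    - {"dx": 5.2,"dy": -2.4}
    - {"dx": 10.4,"dy": -4.9}
    - {"dx": 15.6,"dy": -7.3}
    - {"dx": 20.9,"dy": -9.8}
    - {"dx": 26.1,"dy": -12.2,"gripper": 1}
  force: 40

```text
validation failed for argument at $.st...
```

Call:
send_rows:
  steps:
    - {"dx": 5.2,"dy": -2.4}
    - {"dx": 10.4,"dy": -4.9,"dz": 1}
    - {"dx": 15.6,"dy": -7.3,"dz": 2}
    - {"dx": 20.9,"dy": -9.8,"dz": 3}
    - {"dx": 26.1,"dy": -12.2,"dz": 5}

```text
validation failed for argument at $.st...
```

```bash
python3 -c "
from h import *
go(.6097,-.292,.1)"
```

```text
t 0.1 tcp [ 0.1621 -0.6547  0.2554] toolx deg 13.9 tilt [-0.0005  0.0016] j [ 1.22  0.48  0.02  1.56 -0.01  1.11 -0.08]
d cm [ 52.17 -24.42  15.58]
```

Call:
send_rows:
  steps:
    - {"dx": 5.2,"dy": -2.4,"dz": 0,"yaw": 0,"gripper": 1}
    - {"dx": 10.4,"dy": -4.9,"dz": 0,"yaw": 0,"gripper": 1}
    - {"dx": 15.6,"dy": -7.3,"dz": 0,"yaw": 0,"gripper": 1}
    - {"dx": 20.9,"dy": -9.8,"dz": 0,"yaw": 0,"gripper": 1}
    - {"dx": 26.1,"dy": -12.2,"dz": 0,"yaw": 0,"gripper": 1}
  force: 40

```text
clock: 0.72
tcp_pos: [0.3875, -0.4724, 0.256]
orientation: [-3.118, -0.38, 0.0]
contact_force: [0.8, -0.6, -0.1]
grip_width: 0.0852
gripper_force: 0.0
```

Call:
send_rows:
  steps:
    - {"dx": 5.2,"dy": -2.4,"dz": 0,"yaw": 0,"gripper": 1}
    - {"dx": 10.4,"dy": -4.9,"dz": 1,"yaw": 0,"gripper": 1}
    - {"dx": 15.6,"dy": -7.3,"dz": 3,"yaw": 0,"gripper": 1}
    - {"dx": 20.9,"dy": -9.8,"dz": 5,"yaw": 0,"gripper": 1}
    - {"dx": 26.1,"dy": -12.2,"dz": 7,"yaw": 0,"gripper": 1}

```text
clock: 1.35
tcp_pos: [0.6114, -0.2915, 0.1853]
orientation: [-3.118, -0.38, 0.001]
contact_force: [0.1, -0.8, -0.1]
grip_width: 0.0855
gripper_force: 0.0
```

Call:
send_rows:
  steps:
    - {"dx": 0,"dy": 0,"dz": 5,"yaw": 0,"gripper": 1}
    - {"dx": 0,"dy": 0,"dz": 8.6,"yaw": 0,"gripper": 1}
    - {"dx": 0,"dy": 0,"dz": 8.6,"yaw": 0,"gripper": 1}
    - {"dx": 0,"dy": 0,"dz": 8.6,"yaw": 0,"gripper": 1}

```text
clock: 1.85
tcp_pos: [0.611, -0.2934, 0.1016]
orientation: [3.118, 0.38, 0.002]
contact_force: [0.2, -0.8, 0.3]
grip_width: 0.0855
gripper_force: 0.0
```

Run:
```python
from h import *
go(.6097,-.292,.031)
f=imaging.grab_frame("side"); g=imaging.grab_frame("top")
cv2.imwrite("pics/pre.png",np.hstack([cv2.resize(f["color"][220:340,260:390],(390,360),interpolation=2),cv2.resize(g["color"][135:255,340:470],(390,360),interpolation=2)])[:,:,::-1])
```

```text
t 1.85 tcp [ 0.611  -0.2934  0.1016] toolx deg 13.9 tilt [ 0.0015 -0.0006] j [ 0.44  0.65 -0.13  1.66  0.1   0.84 -1.05]
d cm [-0.11 -0.17  7.06]
```

View pics/pre.png

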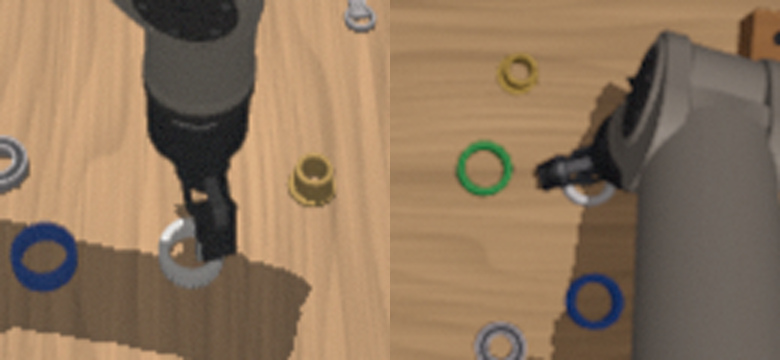

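The picture shows the open fingers straddling the ring from above: near finger at (215,235), ring at (190,250) in the side crop, green ring clear. Going down.

Call:
send_rows:
  steps:
    - {"dx": -0.1,"dy": -0.15,"dz": 3,"yaw": 0,"gripper": 1}
    - {"dx": -0.1,"dy": -0.15,"dz": 6,"yaw": 0,"gripper": 1}
    - {"dx": -0.1,"dy": -0.15,"dz": 7,"yaw": 0,"gripper": 1}
    - {"dx": -0.1,"dy": -0.15,"dz": 7,"yaw": 0,"gripper": 1}
    - {"dx": -0.1,"dy": -0.15,"dz": 7,"yaw": 0,"gripper": 0.6}

```text
clock: 2.58
tcp_pos: [0.6101, -0.2922, 0.032]
orientation: [3.117, 0.38, 0.004]
contact_force: [0.0, -0.2, 0.3]
grip_width: 0.07
gripper_force: 0.0
```

Call:
send_rows:
  steps:
    - {"dx": 0,"dy": 0,"dz": 0,"yaw": 0,"gripper": 0.5}
    - {"dx": 0,"dy": 0,"dz": 0,"yaw": 0,"gripper": 0.5}
    - {"dx": 0,"dy": 0,"dz": 0,"yaw": 0,"gripper": 0.4}
    - {"dx": 0,"dy": 0,"dz": 0,"yaw": 0,"gripper": 0.4}
    - {"dx": 0,"dy": 0,"dz": 0,"yaw": 0,"gripper": 0.4}

```text
clock: 3.2
tcp_pos: [0.6101, -0.2922, 0.0321]
orientation: [3.117, 0.38, 0.004]
contact_force: [-1.0, 0.0, 6.2]
grip_width: 0.0545
gripper_force: 41.9
```

```bash
python3 -c "
from h import *
go(.6097,-.292,.26)"
```

```text
t 3.2 tcp [ 0.6101 -0.2922  0.0321] toolx deg 13.9 tilt [ 0.0024 -0.0011] j [ 0.44  0.73 -0.12  1.69  0.12  0.73 -1.07]
d cm [ 2.000e-02  1.000e-02 -2.279e+01]
```

Call:
send_rows:
  steps:
    - {"dx": 0,"dy": 0,"dz": -4,"yaw": 0,"gripper": 0.4}
    - {"dx": 0,"dy": 0,"dz": -9,"yaw": -10,"gripper": 0.4}
    - {"dx": 0,"dy": 0,"dz": -14,"yaw": -20,"gripper": 0.4}
    - {"dx": 0,"dy": 0,"dz": -19,"yaw": -30,"gripper": 0.4}
    - {"dx": 0,"dy": 0,"dz": -24,"yaw": -40,"gripper": 0.4}

```text
clock: 3.82
tcp_pos: [0.6086, -0.2917, 0.2724]
orientation: [2.796, 1.432, 0.0]
contact_force: [0.8, 0.4, -1.3]
grip_width: 0.0551
gripper_force: 43.3
```

```bash
python3 -c "
from h import *
go(.5995,-.07,.275);go(.589,.153,.275)"
```

```text
t 3.825 tcp [ 0.6086 -0.2917  0.2724] toolx deg 54.2 tilt [ 0.0002 -0.0005] j [ 0.58  0.49 -0.32  1.52  0.16  1.16 -0.4 ]
d cm [ 17.46 -13.69  -0.27]
t 3.825 tcp [ 0.6086 -0.2917  0.2724] toolx deg 54.2 tilt [ 0.0002 -0.0005] j [ 0.58  0.49 -0.32  1.52  0.16  1.16 -0.4 ]
d cm [ 34.94 -27.58  -0.28]
```

Call:
send_rows:
  steps:
    - {"dx": 3.5,"dy": -2.7,"dz": 0,"yaw": -10,"gripper": 0.4}
    - {"dx": 7,"dy": -5.5,"dz": 0,"yaw": -20,"gripper": 0.4}
    - {"dx": 10.5,"dy": -8.2,"dz": 0,"yaw": -30,"gripper": 0.4}
    - {"dx": 14,"dy": -11,"dz": 0,"yaw": -40,"gripper": 0.4}
    - {"dx": 17.5,"dy": -13.7,"dz": 0,"yaw": -50,"gripper": 0.4}

```text
clock: 4.45
tcp_pos: [0.6009, -0.0682, 0.2708]
orientation: [1.929, 2.479, -0.0]
contact_force: [0.8, -0.0, -1.5]
grip_width: 0.0548
gripper_force: 43.3
```

```bash
python3 -c "
from h import *
go(.589,.153,.275)"
```

```text
t 4.45 tcp [ 0.6009 -0.0682  0.2708] toolx deg 104.2 tilt [ 0.0005 -0.0006] j [ 0.45  0.41 -0.57  1.68  0.24  1.12  0.05]
d cm [21.74  4.28 -0.44]
```

Call:
send_rows:
  steps:
    - {"dx": 4.3,"dy": 0.9,"dz": 0,"yaw": -10,"gripper": 0.4}
    - {"dx": 8.7,"dy": 1.7,"dz": 0,"yaw": -20,"gripper": 0.4}
    - {"dx": 13,"dy": 2.6,"dz": 0,"yaw": -30,"gripper": 0.4}
    - {"dx": 17.4,"dy": 3.4,"dz": 0,"yaw": -40,"gripper": 0.4}
    - {"dx": 21.7,"dy": 4.3,"dz": 0,"yaw": -50,"gripper": 0.4}

```text
clock: 5.08
tcp_pos: [0.5906, 0.1525, 0.2707]
orientation: [0.701, 3.062, -0.001]
contact_force: [0.6, -0.3, -0.5]
grip_width: 0.0546
gripper_force: 43.3
```

Call:
send_rows:
  steps:
    - {"dx": 0,"dy": 0,"dz": 0,"yaw": -10,"gripper": 0.4}
    - {"dx": 0,"dy": 0,"dz": 0,"yaw": -20,"gripper": 0.4}
    - {"dx": 0,"dy": 0,"dz": 0,"yaw": -26,"gripper": 0.4}
    - {"dx": 0,"dy": 0,"dz": 0,"yaw": -26,"gripper": 0.4}
    - {"dx": 0,"dy": 0,"dz": 0,"yaw": -26,"gripper": 0.4}

```text
clock: 5.7
tcp_pos: [0.5909, 0.1512, 0.2704]
orientation: [0.006, 3.141, -0.0]
contact_force: [0.8, -0.3, -0.9]
grip_width: 0.0544
gripper_force: 43.3
```

Run:
```python
from h import *
go(.589,.153,.275)
f=imaging.grab_frame("side"); g=imaging.grab_frame("top"); np.savez("s1.npz",**f); np.savez("t1.npz",**g)
cs=[]
for q in(f,g):
    u,v=proj(q,[.589,.153,.22]).astype(int); cs.append(cv2.resize(q["color"][max(v-50,0):v+50,u-50:u+50],(400,400),interpolation=2))
cv2.imwrite("pics/above.png",np.hstack(cs)[:,:,::-1])
```

```text
t 5.7 tcp [0.5909 0.1512 0.2704] toolx deg 179.8 tilt [ 0.0002 -0.0003] j [ 0.3   0.5  -0.9   1.66  0.42  1.19  0.87]
d cm [ 0.19  0.17 -0.46]
```

View pics/above.png

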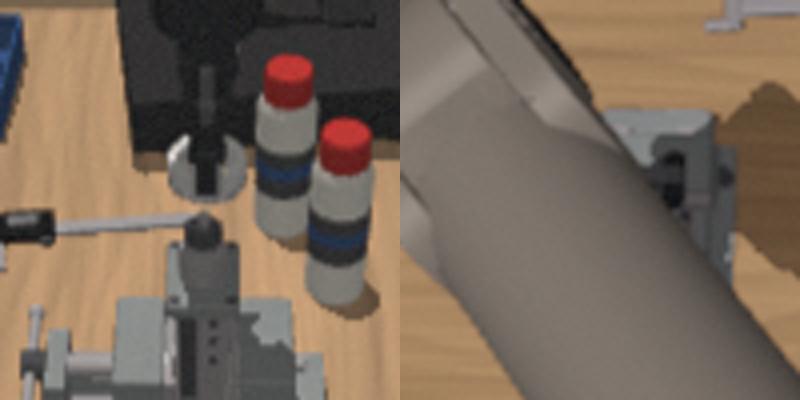

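The side crop shows the ring held with a finger in front, centred around x≈207, and the nut's tip below it at x≈204. The top view is blocked by the arm. I'll measure the ring against the hub in the side view.

Run:
```python
from h import *
f=dict(np.load("s1.npz")); P=cloud(f); o=status.get_obs()
u0,v0=proj(f,[.59,.152,.249]).astype(int)
hsv=cv2.cvtColor(f["color"],cv2.COLOR_RGB2HSV)
M=(hsv[...,1]<50)&(hsv[...,2]>120)&(abs(P[...,1]-.152)<.045)&(P[...,2]>.225)&(P[...,2]<.275)&(abs(P[...,0]-.59)<.05)
v,u=np.nonzero(M); print("ring px",len(u),u.min(),u.max(),v.min(),v.max())
Q=P[M]; print(np.round(Q.min(0),4),np.round(Q.max(0),4),cv2.minEnclosingCircle(np.float32(Q[:,:2])))
print("ring ctr ray z.2493",np.round(ray(f,(u.min()+u.max())/2,(v.min()+v.max())/2,.2493),4))
for n,lo,hi,r in(("nut",.182,.1985,.03),("hub",.153,.175,.03),("screw",.2,.21,.02)):
    A=(P[...,2]>lo)&(P[...,2]<hi)&(np.hypot(P[...,0]-.589,P[...,1]-.153)<r)
    v,u=np.nonzero(A); rows=[(u[v==k].min()+u[v==k].max())/2 for k in np.unique(v)]
    w=[u[v==k].max()-u[v==k].min()+1 for k in np.unique(v)]
    print(n,len(u),rows,w,"x",round(ray(f,np.median(rows),v.mean(),(lo+hi)/2)[0],4))
    print("  ",cv2.minEnclosingCircle(np.float32(P[A][:,:2])))
```

```text
ring px 27 307 323 114 130
[0.565  0.1258 0.2416] [0.6104 0.1716 0.2647] ((0.5884680151939392, 0.14857353270053864), 0.026149703189730644)
ring ctr ray z.2493 [0.5879 0.1526 0.2493]
nut 60 [np.float64(315.0), np.float64(315.0), np.float64(315.5), np.float64(318.0), np.float64(315.5), np.float64(315.5), np.float64(315.5), np.float64(315.5), np.float64(316.5), np.float64(314.5)] [np.int64(7), np.int64(9), np.int64(10), np.int64(5), np.int64(10), np.int64(10), np.int64(10), np.int64(8), np.int64(6), np.int64(2)] x 0.5895
   ((0.5879949927330017, 0.15225940942764282), 0.01663326658308506)
hub 93 [np.float64(321.0), np.float64(321.0), np.float64(315.5), np.float64(315.5), np.float64(314.0), np.float64(315.0), np.float64(316.5), np.float64(315.5), np.float64(314.0), np.float64(313.5), np.float64(314.0), np.float64(315.0), np.float64(315.0)] [np.int64(1), np.int64(1), np.int64(14), np.int64(16), np.int64(15), np.int64(15), np.int64(14), np.int64(12), np.int64(13), np.int64(14), np.int64(13), np.int64(7), np.int64(7)] x 0.5881
   ((0.5898228287696838, 0.15316809713840485), 0.02882250025868416)
screw 17 [np.float64(315.0), np.float64(315.0), np.float64(315.5), np.float64(315.5), np.float64(316.5), np.float64(314.5), np.float64(315.0)] [np.int64(1), np.int64(3), np.int64(4), np.int64(4), np.int64(4), np.int64(2), np.int64(1)] x 0.588
   ((0.588212251663208, 0.1497153490781784), 0.008757849223911762)
```

Run:
```python
from h import *
f=dict(np.load("s1.npz")); P=cloud(f)
M=(abs(P[...,1]-.152)<.04)&(P[...,2]>.236)&(P[...,2]<.264)&(abs(P[...,0]-.59)<.045)
v,u=np.nonzero(M); s=slice(v.min(),v.max()+1)
for k in np.unique(v): print(k,u[v==k].min(),u[v==k].max(),end=' | ')
hsv=cv2.cvtColor(f["color"],cv2.COLOR_RGB2HSV)
print();print(hsv[105:135,300:332,2]);
c=cv2.convexHull(np.stack([u,v],1).astype(np.int32)); e=cv2.fitEllipse(c); print(e,ray(f,*e[0],.2493))
Q=P[M]; print(cv2.minEnclosingCircle(np.float32(Q[:,:2])))
```

```text
114 311 321 | 115 309 324 | 116 308 325 | 117 307 325 | 118 307 326 | 119 307 326 | 120 307 326 | 121 307 326 | 122 307 326 | 123 307 326 | 124 307 326 | 125 307 326 | 126 308 325 | 127 308 325 | 128 309 324 | 129 311 322 | 130 313 320 | 
[[ 50  44  45  45  40  43  39  37  38  43  37  32  37  41  46  61  63  65
   50  40  41  37  32  32  32  36  36  26  40 101 148 126]
 [ 37  40  38  38  33  27  27  33  32  32  31  34  31  34  46  62  62  62
   56  40  36  39  33  33  29  31  32  34  45 105 142 147]
 [ 33  33  30  34  33  34  37  33  31  29  31  37  30  34  40  55  53  57
   53  30  39  33  38  33  30  35  30  36  44 105 136 145]
 [ 34  35  34  37  30  34  32  33  34  32  38  32  37  31  34  52  53  53
   45  30  29  31  33  34  38  35  33  34  42  96 123 133]
 [ 35  29  33  27  34  38  34  33  30  29  36  33  30  28  34  48  52  50
   41  35  35  35  25  28  29  30  29  31  40 100 122 122]
 [ 32  35  30  35  33  38  35  33  33  32  32  34  36  33  35  51  54  53
   42  33  29  32  33  31  35  34  29  32  49 103 122 119]
 [ 31  32  37  30  37  34  35  30  34  32  34  36  36  31  25  
[... 2624 characters left out ...]
98 195 198 194 194 200 199 192 188 175 170 171
  173 177 180 175 174 178 186 189 191 189 158 120 118 124]
 [188 190 193 189 182 190 198 198 197 191 191 194 202 197 189 156 158 176
  190 190 184 179 174 175 185 191 190 191 157 123 118 119]
 [183 182 180 174 175 177 175 172 172 165 165 168 169 165 133 107 111 142
  184 188 185 182 174 176 182 189 189 190 160 121 121 122]
 [168 169 165 164 161 163 160 158 161 158 157 151 122  95  84  87  87  90
  114 162 180 178 174 174 182 188 192 192 161 122 119 121]]
((316.42724609375, 121.56713104248047), (17.82047462463379, 21.29585075378418), 91.68492889404297) [0.59197202 0.15459369 0.2493    ]
((0.593362033367157, 0.1451827734708786), 0.032047089189291)
```

Call:
send_rows:
  steps:
    - {"dx": 0.3,"dy": 0.25,"dz": 0,"yaw": 0,"gripper": 0.4}
    - {"dx": 0.3,"dy": 0.25,"dz": 1.5,"yaw": 0,"gripper": 0.4}
    - {"dx": 0.3,"dy": 0.25,"dz": 3.5,"yaw": 0,"gripper": 0.4}
    - {"dx": 0.3,"dy": 0.25,"dz": 5.5,"yaw": 0,"gripper": 0.4}
    - {"dx": 0.3,"dy": 0.25,"dz": 5.5,"yaw": 0,"gripper": 0.4}

```text
clock: 6.42
tcp_pos: [0.5867, 0.1531, 0.2125]
orientation: [-0.002, -3.137, 0.002]
contact_force: [0.0, 0.1, -1.0]
grip_width: 0.0545
gripper_force: 43.3
```

Run:
```python
from h import *
go(.588,.1535,.1815)
f=imaging.grab_frame("side"); u,v=proj(f,[.589,.153,.19]).astype(int)
P=cloud(f);M=(abs(P[...,1]-.153)<.045)&(P[...,2]>.181)&(P[...,2]<.205)&(abs(P[...,0]-.589)<.045)
b,a=np.nonzero(M)
for k in np.unique(b): print(k,a[b==k].min(),a[b==k].max(),end=' | ')
cv2.imwrite("pics/low.png",cv2.resize(f["color"][v-30:v+30,u-30:u+30],(480,480),interpolation=2)[:,:,::-1])
```

```text
t 6.425 tcp [0.5867 0.1531 0.2125] toolx deg 179.9 tilt [-0.0044 -0.0012] j [ 0.27  0.56 -0.87  1.72  0.47  1.09  0.82]
d cm [-0.15  0.04  3.1 ]
130 320 321 | 131 307 322 | 132 306 323 | 133 306 321 | 134 306 323 | 135 306 324 | 136 308 324 | 137 306 324 | 138 306 324 | 139 306 324 | 140 306 324 | 141 306 323 | 142 307 323 | 143 308 322 | 144 309 321 | 145 311 319 |
```

View pics/low.png

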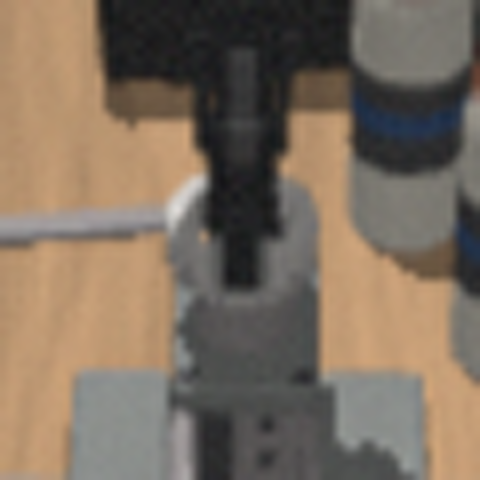

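The crop shows the ring around the nut just above the hub, with its centre at column ≈243 and the hub's axis at ≈245. Lowering gently.

Call:
send_rows:
  steps:
    - {"dx": -0.1,"dy": 0.05,"dz": 0,"yaw": 0,"gripper": 0.4}
    - {"dx": -0.1,"dy": 0.05,"dz": 0.4,"yaw": 0,"gripper": 0.4}
    - {"dx": -0.1,"dy": 0.05,"dz": 0.7,"yaw": 0,"gripper": 0.4}
    - {"dx": -0.1,"dy": 0.05,"dz": 0.9,"yaw": 0,"gripper": 0.4}
    - {"dx": -0.1,"dy": 0.05,"dz": 0.9,"yaw": 0,"gripper": 0.4}

```text
clock: 7.1
tcp_pos: [0.5888, 0.1543, 0.2061]
orientation: [-0.002, -3.141, 0.0]
contact_force: [-0.0, -0.1, -0.2]
grip_width: 0.0544
gripper_force: 43.3
```

Call:
send_rows:
  steps:
    - {"dx": 0.05,"dy": -0.05,"dz": 0.1,"yaw": 0,"gripper": 0.4}
    - {"dx": 0.05,"dy": -0.05,"dz": 0.3,"yaw": 0,"gripper": 0.4}
    - {"dx": 0.05,"dy": -0.05,"dz": 0.4,"yaw": 0,"gripper": 0.4}
    - {"dx": 0.05,"dy": -0.05,"dz": 0.4,"yaw": 0,"gripper": 0.4}

```text
clock: 7.6
tcp_pos: [0.5884, 0.1539, 0.2022]
orientation: [-0.002, -3.141, 0.0]
contact_force: [0.5, -0.6, -0.9]
grip_width: 0.0549
gripper_force: 43.3
```

Call:
send_rows:
  steps:
    - {"dx": 0,"dy": 0,"dz": 0.3,"yaw": 0,"gripper": 0.4}
    - {"dx": 0,"dy": 0,"dz": 0.6,"yaw": 0,"gripper": 0.4}
    - {"dx": 0,"dy": 0,"dz": 0.8,"yaw": 0,"gripper": 0.4}
    - {"dx": 0,"dy": 0,"dz": 0.8,"yaw": 0,"gripper": 0.4}

```text
clock: 8.1
tcp_pos: [0.5883, 0.1539, 0.1941]
orientation: [-0.002, -3.141, 0.0]
contact_force: [-1.0, -0.5, -1.4]
grip_width: 0.0544
gripper_force: 43.3
```

Call:
send_rows:
  steps:
    - {"dx": 0,"dy": 0,"dz": 0.4,"yaw": 0,"gripper": 0.4}
    - {"dx": 0,"dy": 0,"dz": 0.8,"yaw": 0,"gripper": 0.4}
    - {"dx": 0,"dy": 0,"dz": 1.1,"yaw": 0,"gripper": 0.4}
    - {"dx": 0,"dy": 0,"dz": 1.1,"yaw": 0,"gripper": 0.4}

```text
clock: 8.6
tcp_pos: [0.5883, 0.1538, 0.183]
orientation: [-0.002, -3.141, 0.0]
contact_force: [-0.6, 0.3, -1.7]
grip_width: 0.0547
gripper_force: 43.3
```

Call:
send_rows:
  steps:
    - {"dx": 0,"dy": 0,"dz": 0.05,"yaw": 0,"gripper": 0.4}
    - {"dx": 0,"dy": 0,"dz": 0.1,"yaw": 0,"gripper": 0.4}
    - {"dx": 0,"dy": 0,"dz": 0.15,"yaw": 0,"gripper": 0.4}
    - {"dx": 0,"dy": 0,"dz": 0.15,"yaw": 0,"gripper": 0.4}

```text
clock: 9.1
tcp_pos: [0.5885, 0.154, 0.1822]
orientation: [0.003, 3.141, -0.0]
contact_force: [-1.4, -0.4, 3.0]
grip_width: 0.0546
gripper_force: 43.6
```

Call:
send_rows:
  steps:
    - {"dx": 0,"dy": 0,"dz": 0,"yaw": 0,"gripper": 0.75}
    - {"dx": 0,"dy": 0,"dz": 0,"yaw": 0,"gripper": 1}
    - {"dx": 0,"dy": 0,"dz": 0,"yaw": 0,"gripper": 1}
    - {"dx": 0,"dy": 0,"dz": -2,"yaw": 0,"gripper": 1}
    - {"dx": 0,"dy": 0,"dz": -5,"yaw": 0,"gripper": 1}

```text
clock: 9.72
tcp_pos: [0.5882, 0.1539, 0.2329]
orientation: [-0.002, -3.141, 0.0]
contact_force: [-0.0, 0.1, -0.8]
grip_width: 0.0852
gripper_force: 0.0
```

Call:
send_rows:
  steps:
    - {"dx": 0,"dy": 0,"dz": -2,"yaw": -10,"gripper": 1}
    - {"dx": 0,"dy": 0,"dz": -2,"yaw": -20,"gripper": 1}
    - {"dx": 0,"dy": 0,"dz": -2,"yaw": -30,"gripper": 1}
    - {"dx": 0,"dy": 0,"dz": -2,"yaw": -40,"gripper": 1}
    - {"dx": 0,"dy": 0,"dz": -2,"yaw": -50,"gripper": 1}

```text
clock: 10.35
tcp_pos: [0.5888, 0.1541, 0.2534]
orientation: [-1.333, 2.843, -0.001]
contact_force: [-0.5, -0.2, 0.4]
grip_width: 0.0854
gripper_force: 0.0
```

Run:
```python
from h import *
go(.588,.1535,.202)
f=imaging.grab_frame("side"); u,v=proj(f,[.589,.153,.18]).astype(int)
P=cloud(f);M=(np.hypot(P[...,0]-.589,P[...,1]-.153)<.034)&(P[...,2]>.165)&(P[...,2]<.178)
b,a=np.nonzero(M); Q=P[M]; print(len(a),a.min(),a.max(),b.min(),b.max(),"median z",np.median(Q[:,2]),cv2.minEnclosingCircle(np.float32(Q[:,:2])))
g=imaging.grab_frame("top"); s,w=proj(g,[.589,.153,.18]).astype(int)
cv2.imwrite("pics/seat.png",np.hstack([cv2.resize(q["color"][y-35:y+35,x-35:x+35],(400,400),interpolation=2) for q,x,y in((f,u,v),(g,s,w))])[:,:,::-1])
```

```text
t 10.35 tcp [0.5888 0.1541 0.2534] toolx deg -129.8 tilt [0.0015 0.0002] j [ 0.4   0.6  -1.09  1.67  0.56  1.22  1.63]
d cm [0.1  0.03 5.14]
141 306 324 138 150 median z 0.17338048028139846 ((0.5903985500335693, 0.152772456407547), 0.02933409810066223)
```

View pics/seat.png

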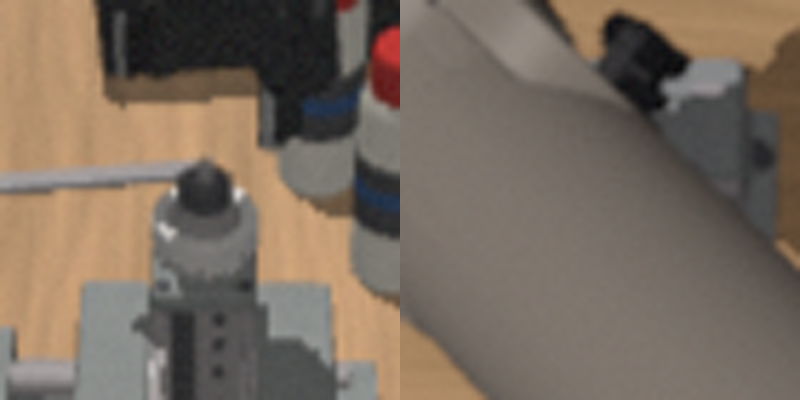

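The ring sits flat round the hub (side crop (205,240), top face z≈0.173) with the dark nut above it at (205,187). The top view is blocked by the arm. Now for the nut.

Call:
send_rows:
  steps:
    - {"dx": 0,"dy": 0,"dz": 2.5,"yaw": 0,"gripper": 1}
    - {"dx": 0,"dy": 0,"dz": 4.7,"yaw": 0,"gripper": 1}
    - {"dx": 0,"dy": 0,"dz": 5.2,"yaw": 0,"gripper": 1}
    - {"dx": 0,"dy": 0,"dz": 5.2,"yaw": 0,"gripper": 0.6}
    - {"dx": 0,"dy": 0,"dz": 5.2,"yaw": 0,"gripper": 0.4}

```text
clock: 11.08
tcp_pos: [0.5888, 0.1544, 0.2007]
orientation: [-1.325, 2.847, -0.0]
contact_force: [-0.3, 0.3, -0.5]
grip_width: 0.0516
gripper_force: 0.0
```

Call:
send_rows:
  steps:
    - {"dx": 0,"dy": 0,"dz": 0,"yaw": 0,"gripper": 0.35}
    - {"dx": 0,"dy": 0,"dz": 0,"yaw": 0,"gripper": 0.2}
    - {"dx": 0,"dy": 0,"dz": 0,"yaw": 0,"gripper": 0.2}
    - {"dx": 0,"dy": 0,"dz": 0,"yaw": 0,"gripper": 0.2}
    - {"dx": 0,"dy": 0,"dz": 0,"yaw": 0,"gripper": 0.2}
  force: 30

```text
clock: 11.7
tcp_pos: [0.5893, 0.1537, 0.2007]
orientation: [-1.324, 2.847, -0.002]
contact_force: [0.8, -1.8, 5.8]
grip_width: 0.0263
gripper_force: 29.5
```

```bash
python3 -c "
from h import *
go(.5888,.154,.2005)
o=status.get_obs(); R=Rn.from_rotvec(o['orientation']).as_matrix(); print('tool F',R.T@o['contact_force'],o['moment'],o['grip_width'],o['gripper_force'])"
```

```text
t 11.7 tcp [0.5893 0.1537 0.2007] toolx deg -130.1 tilt [ 0.002  -0.0003] j [ 0.37  0.65 -1.05  1.72  0.62  1.13  1.58]
d cm [0.01 0.06 0.02]
tool F [ 0.82286908 -1.78566004 -5.82725402] [-0.49363137 -0.30558484  0.00298635] 0.026290089198184062 29.45367446569435
```

Call:
send_rows:
  steps:
    - {"dx": 0,"dy": -0.05,"dz": 0,"yaw": 10,"gripper": 0.2}
    - {"dx": 0,"dy": -0.05,"dz": 0,"yaw": 20,"gripper": 0.2}
    - {"dx": 0,"dy": -0.05,"dz": 0,"yaw": 30,"gripper": 0.2}
    - {"dx": 0,"dy": -0.05,"dz": 0,"yaw": 40,"gripper": 0.2}
    - {"dx": 0,"dy": -0.05,"dz": 0,"yaw": 50,"gripper": 0.2}

```text
clock: 12.32
tcp_pos: [0.5899, 0.153, 0.2005]
orientation: [0.012, 3.139, -0.001]
contact_force: [2.3, -3.8, 3.9]
grip_width: 0.0265
gripper_force: 33.4
```

```bash
cat > st.py <<'E'
from h import *
go(.589,.1537,.2005)
o=status.get_obs(); R=Rn.from_rotvec(o['orientation']).as_matrix(); print('tool F',np.round(R.T@o['contact_force'],2),'tool M',np.round(R.T@o['moment'],3),o['grip_width'],o['gripper_force'])
E
python3 st.py
```

```text
t 12.325 tcp [0.5899 0.153  0.2005] toolx deg 179.6 tilt [ 0.0023 -0.0007] j [ 0.26  0.57 -0.85  1.73  0.48  1.06  0.81]
d cm [0.09 0.07 0.  ]
tool F [-2.32 -3.77 -3.84] tool M [ 0.823 -0.941 -0.283] 0.02648868780600569 33.39774071893771
```

Call:
send_rows:
  steps:
    - {"dx": -0.1,"dy": -0.1,"dz": 0,"yaw": 0,"gripper": 0.2}
    - {"dx": -0.1,"dy": -0.1,"dz": -0.05,"yaw": 0,"gripper": 0.2}

```text
clock: 12.58
tcp_pos: [0.5897, 0.153, 0.2005]
orientation: [0.004, -3.142, -0.001]
contact_force: [0.1, 0.1, 2.8]
grip_width: 0.0262
gripper_force: 33.3
```

```bash
python3 st.py
```

```text
t 12.575 tcp [0.5897 0.153  0.2005] toolx deg -179.9 tilt [-0.      0.0003] j [ 0.26  0.57 -0.85  1.73  0.48  1.07  0.82]
d cm [0.07 0.07 0.  ]
tool F [-0.06  0.15 -2.78] tool M [ 0.147 -0.026 -0.058] 0.026176298517660217 33.30994196308893
```

Call:
send_rows:
  steps:
    - {"dx": 0,"dy": 0,"dz": 0,"yaw": 10,"gripper": 0.2}
    - {"dx": 0,"dy": 0,"dz": 0,"yaw": 20,"gripper": 0.2}
    - {"dx": 0,"dy": 0,"dz": 0,"yaw": 30,"gripper": 0.2}
    - {"dx": 0,"dy": 0,"dz": 0,"yaw": 40,"gripper": 0.2}
    - {"dx": 0,"dy": 0,"dz": 0,"yaw": 50,"gripper": 0.2}

```text
clock: 13.2
tcp_pos: [0.5896, 0.1521, 0.2001]
orientation: [-1.333, -2.844, 0.002]
contact_force: [-0.7, -1.1, 2.5]
grip_width: 0.0265
gripper_force: 34.3
```

```bash
python3 st.py
```

```text
t 13.2 tcp [0.5896 0.1521 0.2001] toolx deg 129.8 tilt [-0.0009 -0.0009] j [ 0.13  0.51 -0.66  1.74  0.36  1.02  0.04]
d cm [ 0.16  0.06 -0.04]
tool F [-0.45 -1.26 -2.46] tool M [ 0.424  0.121 -0.214] 0.02648489297661229 34.25974256326299
```

Call:
send_rows:
  steps:
    - {"dx": 0,"dy": 0,"dz": 0,"yaw": 10,"gripper": 0.2}
    - {"dx": 0,"dy": 0,"dz": 0,"yaw": 20,"gripper": 0.2}
    - {"dx": 0,"dy": 0,"dz": 0,"yaw": 25,"gripper": 0.2}
    - {"dx": 0,"dy": 0,"dz": 0,"yaw": 25,"gripper": 0.2}

```text
clock: 13.7
tcp_pos: [0.589, 0.1526, 0.2001]
orientation: [-1.91, -2.493, 0.003]
contact_force: [-3.3, -1.5, 4.5]
grip_width: 0.0263
gripper_force: 36.6
```

```bash
python3 st.py
```

```text
t 13.7 tcp [0.589  0.1526 0.2001] toolx deg 105.1 tilt [-0.0018 -0.0006] j [ 0.07  0.49 -0.56  1.74  0.3   1.   -0.35]
d cm [ 0.1   0.03 -0.04]
tool F [-0.59 -3.62 -4.49] tool M [ 0.71  -0.131  0.144] 0.026256105968614562 36.6479615604154
```

Call:
send_rows:
  steps:
    - {"dx": 0,"dy": -0.07,"dz": -0.03,"yaw": 10,"gripper": 0.2}
    - {"dx": 0,"dy": -0.07,"dz": -0.03,"yaw": 15,"gripper": 0.2}
    - {"dx": 0,"dy": -0.07,"dz": -0.03,"yaw": 15,"gripper": 0.2}

```text
clock: 14.08
tcp_pos: [0.5888, 0.1531, 0.2001]
orientation: [-2.218, -2.223, -0.0]
contact_force: [-0.7, 2.1, -0.5]
grip_width: 0.0265
gripper_force: 33.1
```

```bash
python3 st.py
```

```text
t 14.075 tcp [0.5888 0.1531 0.2001] toolx deg 90.1 tilt [-0.0007  0.0008] j [ 0.02  0.47 -0.51  1.75  0.27  0.99 -0.58]
d cm [ 0.06  0.02 -0.04]
tool F [ 2.07 -0.74  0.48] tool M [0.009 0.291 0.142] 0.026512693015862683 33.07518863071891
```

Call:
send_rows:
  steps:
    - {"dx": 0,"dy": 0,"dz": 0,"yaw": 8,"gripper": 0.2}
    - {"dx": 0,"dy": 0,"dz": 0,"yaw": 15,"gripper": 0.2}
    - {"dx": 0,"dy": 0,"dz": 0,"yaw": 15,"gripper": 0.2}

```text
clock: 14.45
tcp_pos: [0.5888, 0.1527, 0.2001]
orientation: [-2.489, -1.915, 0.001]
contact_force: [0.1, 1.6, -1.1]
grip_width: 0.026
gripper_force: 34.1
```

```bash
python3 st.py
```

```text
t 14.45 tcp [0.5888 0.1527 0.2001] toolx deg 75.1 tilt [-0.0009  0.0003] j [-0.02  0.46 -0.45  1.75  0.24  0.98 -0.82]
d cm [ 0.1  -0.   -0.04]
tool F [ 1.53 -0.33  1.11] tool M [0.144 0.201 0.194] 0.026038402661118218 34.07905315545577
```

Call:
send_rows:
  steps:
    - {"dx": 0,"dy": 0,"dz": 0,"yaw": 8,"gripper": 0.2}
    - {"dx": 0,"dy": 0,"dz": 0,"yaw": 16,"gripper": 0.2}
    - {"dx": 0,"dy": 0,"dz": 0,"yaw": 20,"gripper": 0.2}
    - {"dx": 0,"dy": 0,"dz": 0,"yaw": 20,"gripper": 0.2}

```text
clock: 14.95
tcp_pos: [0.5888, 0.1529, 0.2001]
orientation: [-2.783, -1.455, 0.001]
contact_force: [-0.6, 1.5, -3.0]
grip_width: 0.0261
gripper_force: 34.2
```

```bash
python3 st.py
```

```text
t 14.95 tcp [0.5888 0.1529 0.2001] toolx deg 55.2 tilt [-0.0008  0.0004] j [-0.07  0.45 -0.37  1.75  0.19  0.97 -1.13]
d cm [ 0.07 -0.03 -0.04]
tool F [ 0.94 -1.33  2.95] tool M [ 0.308  0.343 -0.023] 0.02610731750287884 34.19980290617332
```

Call:
send_rows:
  steps:
    - {"dx": 0,"dy": 0,"dz": 0,"yaw": 8,"gripper": 0.2}
    - {"dx": 0,"dy": 0,"dz": 0,"yaw": 16,"gripper": 0.2}
    - {"dx": 0,"dy": 0,"dz": 0,"yaw": 20,"gripper": 0.2}
    - {"dx": 0,"dy": 0,"dz": 0,"yaw": 20,"gripper": 0.2}

```text
clock: 15.45
tcp_pos: [0.5886, 0.1527, 0.2001]
orientation: [-2.994, -0.949, 0.002]
contact_force: [-1.7, 1.4, -0.8]
grip_width: 0.0261
gripper_force: 34.2
```

```bash
python3 st.py
```

```text
t 15.45 tcp [0.5886 0.1527 0.2001] toolx deg 35.2 tilt [-0.0013  0.    ] j [-0.13  0.44 -0.3   1.76  0.15  0.96 -1.44]
d cm [ 0.09 -0.06 -0.04]
tool F [-0.56 -2.14  0.84] tool M [ 0.478 -0.037 -0.085] 0.026133321213306245 34.19487206785561
```

Call:
send_rows:
  steps:
    - {"dx": 0,"dy": 0,"dz": 0,"yaw": 8,"gripper": 0.2}
    - {"dx": 0,"dy": 0,"dz": 0,"yaw": 15,"gripper": 0.2}
    - {"dx": 0,"dy": 0,"dz": 0,"yaw": 15,"gripper": 0.2}

```text
clock: 15.82
tcp_pos: [0.5887, 0.1529, 0.2002]
orientation: [-3.093, -0.549, 0.001]
contact_force: [-1.0, 3.1, -3.5]
grip_width: 0.026
gripper_force: 31.3
```

```bash
python3 st.py
```

```text
t 15.825 tcp [0.5887 0.1529 0.2002] toolx deg 20.1 tilt [-0.001   0.0003] j [-0.17  0.44 -0.24  1.76  0.12  0.96 -1.68]
d cm [ 0.06 -0.07 -0.03]
tool F [ 0.11 -3.21  3.55] tool M [0.553 0.005 0.053] 0.026001596492746616 31.295402517061746
```

Call:
send_rows:
  steps:
    - {"dx": 0,"dy": 0,"dz": 0,"yaw": 8,"gripper": 0.2}
    - {"dx": 0,"dy": 0,"dz": 0,"yaw": 15,"gripper": 0.2}
    - {"dx": 0,"dy": 0,"dz": 0,"yaw": 15,"gripper": 0.2}

```text
clock: 16.2
tcp_pos: [0.5889, 0.1529, 0.2003]
orientation: [-3.138, -0.142, 0.001]
contact_force: [-1.5, 3.3, -2.6]
grip_width: 0.0262
gripper_force: 33.0
```

```bash
python3 st.py
```

```text
t 16.2 tcp [0.5889 0.1529 0.2003] toolx deg 5.2 tilt [-0.0006  0.0004] j [-0.22  0.43 -0.18  1.77  0.09  0.95 -1.92]
d cm [ 0.02 -0.08 -0.02]
tool F [-1.16 -3.39  2.56] tool M [ 0.685 -0.3    0.149] 0.026155567503203758 33.037232856186165
```

Call:
send_rows:
  steps:
    - {"dx": 0,"dy": -0.05,"dz": 0,"yaw": 0,"gripper": 0.2}
    - {"dx": 0,"dy": -0.05,"dz": 0,"yaw": 0,"gripper": 0.2}
    - {"dx": 0,"dy": -0.05,"dz": 0,"yaw": 10,"gripper": 0.2}
    - {"dx": 0,"dy": -0.05,"dz": 0,"yaw": 20,"gripper": 0.2}
    - {"dx": 0,"dy": -0.05,"dz": 0,"yaw": 20,"gripper": 0.2}
  force: 70

```text
clock: 16.82
tcp_pos: [0.5887, 0.153, 0.2005]
orientation: [3.114, -0.407, -0.001]
contact_force: [-3.5, 1.7, -1.0]
grip_width: 0.0248
gripper_force: 69.8
```

```bash
python3 st.py
python3 - <<'E'
from h import *
print(status.get_obs()["tau"])
f=imaging.grab_frame("side"); u,v=proj(f,[.589,.153,.19]).astype(int)
g=imaging.grab_frame("top"); s,w=proj(g,[.589,.153,.19]).astype(int)
cv2.imwrite("pics/nut.png",np.hstack([cv2.resize(q["color"][y-30:y+30,x-30:x+30],(400,400),interpolation=2) for q,x,y in((f,u,v),(g,s,w))])[:,:,::-1])
E
```

```text
t 16.825 tcp [0.5887 0.153  0.2005] toolx deg -14.9 tilt [-0.0009 -0.0006] j [-0.27  0.43 -0.11  1.77  0.06  0.95 -2.24]
d cm [ 0.01 -0.08 -0.  ]
tool F [-3.85 -0.76  1.02] tool M [ 0.185 -0.826 -0.267] 0.024789402215317797 69.75034000526648
[  1.69765614 -54.84135032   1.93226404 -27.26694524   0.55682134
  -0.7910339   -1.17161561]
```

View pics/nut.png

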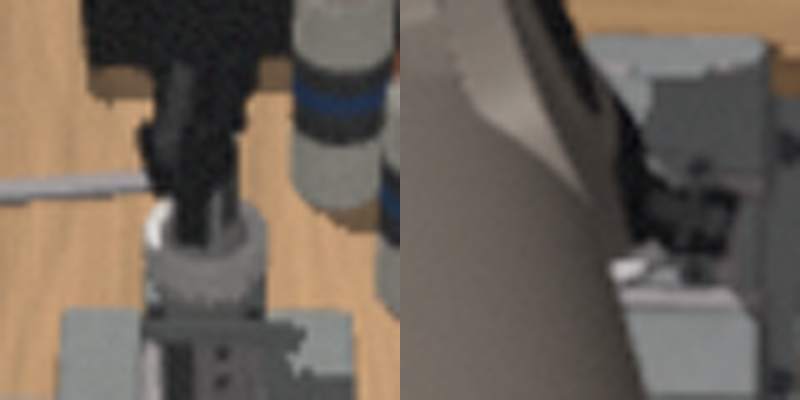

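The crop shows the fingers on the nut over the seated ring (side (205,200)); the nut's scribed line is hidden. Joint 7's torque of −1.17 N m suggests the nut is against the stop; one small extra turn should confirm it.

Call:
send_rows:
  steps:
    - {"dx": 0,"dy": 0,"dz": 0,"yaw": 6,"gripper": 0.2}
    - {"dx": 0,"dy": 0,"dz": 0,"yaw": 12,"gripper": 0.2}
    - {"dx": 0,"dy": 0,"dz": 0,"yaw": 12,"gripper": 0.2}
    - {"dx": 0,"dy": 0,"dz": 0,"yaw": 12,"gripper": 0.2}

```text
clock: 17.42
tcp_pos: [0.589, 0.1528, 0.2005]
orientation: [3.055, -0.73, -0.0]
contact_force: [-3.3, 1.0, -2.5]
grip_width: 0.0253
gripper_force: 69.8
```

```bash
python3 st.py; python3 -c "
from h import *
print(status.get_obs()['tau'])"
```

```text
t 17.425 tcp [0.589  0.1528 0.2005] toolx deg -26.9 tilt [-0.0002 -0.0002] j [-0.31  0.43 -0.06  1.77  0.03  0.94 -2.42]
d cm [-0.04 -0.08 -0.  ]
tool F [-3.41  0.62  2.52] tool M [ 0.117 -0.629 -0.221] 0.025295258787785675 69.78920437570196
[  1.64361276 -55.46488881   2.06374012 -27.37759709   0.4961843
  -0.50140657  -0.23487325]
```

Call:
send_rows:
  steps:
    - {"dx": 0,"dy": 0,"dz": 0,"yaw": -6,"gripper": 0.2}
    - {"dx": 0,"dy": 0,"dz": 0,"yaw": -12,"gripper": 0.2}
    - {"dx": 0,"dy": 0,"dz": 0,"yaw": -20,"gripper": 0.2}
    - {"dx": 0,"dy": 0,"dz": 0,"yaw": -20,"gripper": 0.2}
    - {"dx": 0,"dy": 0,"dz": 0,"yaw": -20,"gripper": 0.2}

```text
clock: 18.05
tcp_pos: [0.5888, 0.1529, 0.2005]
orientation: [-3.135, 0.197, 0.001]
contact_force: [-4.4, 2.3, -1.0]
grip_width: 0.0251
gripper_force: 69.9
```

```bash
python3 st.py; python3 -c "
from h import *
print(status.get_obs()['tau'])"
```

```text
t 18.05 tcp [0.5888 0.1529 0.2005] toolx deg -7.2 tilt [-0.0007  0.0003] j [-0.25  0.43 -0.14  1.77  0.07  0.95 -2.11]
d cm [ 0.01 -0.08  0.  ]
tool F [-4.65 -1.7   0.97] tool M [ 0.439 -1.075  0.219] 0.02513464790988264 69.9457003682619
[  1.90419026 -55.22799253   1.18738241 -27.79496491   1.21797916
  -0.94495319   0.28341645]
```

```bash
cat > tq.py <<'E'
from h import *
L=[]
for k in range(4):
    o=status.get_obs(); R=Rn.from_rotvec(o['orientation']).as_matrix(); L.append([*(R.T@o['contact_force']),*(R.T@o['moment']),o['tau'][6],o['joints'][6],np.degrees(np.arctan2(R[1,0],R[0,0])),o['qvel'][6]]); imaging.grab_frame("side")
print(np.round(L,3))
E
python3 tq.py
```

```text
[[-4.648e+00 -1.701e+00  9.690e-01  4.390e-01 -1.075e+00  2.190e-01
   2.830e-01 -2.114e+00 -7.175e+00 -0.000e+00]
 [-4.530e+00 -2.038e+00  1.496e+00  3.800e-01 -1.104e+00  2.990e-01
   2.680e-01 -2.113e+00 -7.162e+00  3.000e-03]
 [-5.001e+00 -1.565e+00  1.015e+00  4.470e-01 -1.075e+00  2.410e-01
   2.680e-01 -2.113e+00 -7.148e+00  2.000e-03]
 [-4.415e+00 -6.960e-01  1.771e+00  4.150e-01 -1.074e+00  2.890e-01
   2.740e-01 -2.113e+00 -7.136e+00  3.000e-03]]
```

Call:
send_rows:
  steps:
    - {"dx": 0,"dy": 0,"dz": 0,"yaw": 0,"gripper": 0.2}
    - {"dx": 0,"dy": 0,"dz": 0,"yaw": 5,"gripper": 0.2}
    - {"dx": 0,"dy": 0,"dz": 0,"yaw": 10,"gripper": 0.2}
    - {"dx": 0,"dy": 0,"dz": 0,"yaw": 10,"gripper": 0.2}
  force: 110

```text
clock: 18.75
tcp_pos: [0.5889, 0.1529, 0.2007]
orientation: [3.106, -0.466, -0.0]
contact_force: [4.3, -0.6, -6.4]
grip_width: 0.0239
gripper_force: 109.1
```

```bash
python3 tq.py
```

```text
[[ 4.3070e+00 -6.8000e-01  6.4140e+00 -9.8000e-02  4.6100e-01 -1.0000e-01
  -5.1300e-01 -2.2700e+00 -1.7048e+01  3.7000e-02]
 [-7.6130e+00  1.3710e+00  2.8200e-01 -1.3600e-01 -1.0710e+00 -2.4900e-01
  -2.8900e-01 -2.2690e+00 -1.7000e+01  1.4000e-02]
 [-9.5790e+00  4.6000e-02 -7.7600e+00  3.2700e-01 -2.2670e+00 -1.5800e-01
  -1.8000e-01 -2.2690e+00 -1.6993e+01  5.0000e-03]
 [ 2.0190e+00 -8.7600e-01  4.5090e+00 -7.5000e-02 -8.8000e-02 -2.5500e-01
  -2.0800e-01 -2.2690e+00 -1.6989e+01  3.0000e-03]]
```

Call:
send_rows:
  steps:
    - {"dx": 0,"dy": 0,"dz": 0,"yaw": 8,"gripper": 0.2}
    - {"dx": 0,"dy": 0,"dz": 0,"yaw": 16,"gripper": 0.2}
    - {"dx": 0,"dy": 0,"dz": 0,"yaw": 22,"gripper": 0.2}
    - {"dx": 0,"dy": 0,"dz": 0,"yaw": 22,"gripper": 0.2}

```text
clock: 19.45
tcp_pos: [0.5888, 0.153, 0.2006]
orientation: [2.96, -1.05, -0.001]
contact_force: [-6.2, 2.2, -0.2]
grip_width: 0.0239
gripper_force: 110.0
```

```bash
python3 tq.py
```

```text
[[-6.2000e+00  2.1580e+00  1.8700e-01 -3.8900e-01 -1.5240e+00  4.3000e-02
  -3.7000e-01 -2.6170e+00 -3.9068e+01  3.3000e-02]
 [-7.3350e+00  2.1880e+00 -2.6400e-01 -3.9000e-01 -1.4290e+00 -5.8000e-02
  -8.4000e-02 -2.6160e+00 -3.9014e+01  2.0000e-03]
 [-4.3760e+00  2.7160e+00 -1.5150e+00 -4.4600e-01 -8.0200e-01 -2.0000e-03
  -1.0000e-02 -2.6160e+00 -3.9000e+01  1.0000e-03]
 [-2.8130e+00  2.0650e+00 -3.2100e-01 -4.5900e-01 -9.8200e-01  6.2000e-02
   3.0000e-02 -2.6160e+00 -3.9002e+01  2.0000e-03]]
```

Run:
```python
from h import *
for n in("top","side"):
    f=dict(np.load(n+"0.npz")); u,v=proj(f,[.589,.1535,.1965]).astype(int); print(n,u,v,proj(f,[.589,.1535,.1965]))
    print(f["color"][v-8:v+9,u-8:u+9].mean(-1).astype(int))
```

```text
top 249 191 [249.46863134 191.94065789]
[[118 127 125 124 125 126 124 126 125 125 126 126 125 127 128 127 127]
 [109 111 112 111 110 109 112 114 113 114 113 113 111 110 112 112 112]
 [ 85  93 108 115 115 113 115 116 117 117 116 117 116 116 115 115 114]
 [ 71  78 107 122 124 122 121 121 119 110 107 110 119 123 125 124 124]
 [ 70  70 101 122 122 123 115 100  89  83  85  92 104 103  96  97 114]
 [107 107 115 122 122 110  92  73  65  69  73  71  75  75  69  69  85]
 [123 124 123 121 112  91  71  70  77  79  70  65  56  58  68  69  66]
 [124 123 124 118  96  71  81 112 117  86  66  72  62  50  61  72  65]
 [124 122 124 110  83  73 103 134 136 106  71  69  70  57  54  74  76]
 [124 121 122 102  74  77 118 139 141 115  65  63  71  61  47  69  80]
 [122 122 121 100  70  76 111 134 128 100  57  62  69  57  45  67  79]
 [122 122 123 103  70  70  93 105  93  84  75  66  66  52  52  85  92]
 [123 123 122 110  78  67  76  75  75  95  90  70  59  50  55  94  96]
 [125 124 124 112  96  81  66  69  76 105 100  61  49  50  72  92  84]
 [123 124 123 120 111 102  83  62  59  86  82  47  58  90  99  85 
[... 696 characters left out ...]
145 133 106  88  71  70  84  90  71  74  91 114 139 135 138]
 [106 107 107 102  85  86  70  67  71  76  70  77  75 103 135 135 138]
 [141 141 142 135  78  74  74  76  88  80  75  74  63  84 135 138 137]
 [154 154 153 148  69  57  62  72  79  75  69  61  48  77 137 138 137]
 [152 152 150 148  63  39  46  61  62  60  56  51  45  78 136 136 135]
 [132 106 114 132  72  40  44  46  49  45  43  43  45  85 103 103 105]
 [109  84  92 135  90  52  45  45  41  41  43  47  63  85 105  84  89]
 [123 122 105 136  95  71  68  57  54  57  60  62  82  91  99 104 120]
 [131 132 106 117 119  92  77  80  80  81  81  80  87 115  94 117 132]
 [128 134 110  97 117 126  89  96  87  94  86  82  85  95  88 127 132]]
```

A torque near zero under a 110 N grip leaves it doubtful that the nut is bottomed. In the first top image its scribed line shows at about (251,197), a yaw of ≈−166°. I'll back the arm off and see where the line points now.

Call:
send_rows:
  steps:
    - {"dx": 0,"dy": 0,"dz": 0,"yaw": 0,"gripper": 0.6}
    - {"dx": 0,"dy": 0,"dz": 0,"yaw": 0,"gripper": 0.8}
    - {"dx": 0,"dy": 0,"dz": -3,"yaw": 0,"gripper": 0.8}
    - {"dx": 0,"dy": 0,"dz": -7,"yaw": 0,"gripper": 0.8}
    - {"dx": 3,"dy": 4,"dz": -8,"yaw": -10,"gripper": 0.8}
  force: 70

```text
clock: 20.27
tcp_pos: [0.5892, 0.1073, 0.2842]
orientation: [-3.04, 0.771, -0.009]
contact_force: [0.6, -0.8, 0.7]
grip_width: 0.0685
gripper_force: 0.0
```

```bash
python3 -c "
from h import *
go(.589,-.15,.28)"
```

```text
t 20.275 tcp [0.5892 0.1073 0.2842] toolx deg -28.5 tilt [0.0071 0.0035] j [-0.26  0.32 -0.03  1.72  0.01  1.09 -2.36]
d cm [12.24 22.63  0.33]
```

Call:
send_rows:
  steps:
    - {"dx": 2.5,"dy": 4.5,"dz": 0,"yaw": -10,"gripper": 0.8}
    - {"dx": 5,"dy": 9,"dz": 0,"yaw": -20,"gripper": 0.8}
    - {"dx": 7.5,"dy": 13.5,"dz": 0,"yaw": -30,"gripper": 0.8}
    - {"dx": 9.8,"dy": 18,"dz": 0,"yaw": -40,"gripper": 0.8}
    - {"dx": 12.2,"dy": 22.5,"dz": 0,"yaw": -50,"gripper": 0.8}

```text
clock: 20.9
tcp_pos: [0.5848, -0.1554, 0.2814]
orientation: [3.086, 0.578, 0.003]
contact_force: [1.2, -0.2, 0.1]
grip_width: 0.0683
gripper_force: 0.0
```

Run:
```python
from h import *
go(.589,.153,.26)
F=[imaging.grab_frame("top") for _ in range(4)]; f=F[0]; f["color"]=np.mean([q["color"].astype(float) for q in F],0)
u,v=249,191; print(f["color"][v-8:v+9,u-8:u+9].mean(-1).astype(int))
s=imaging.grab_frame("side"); a,b=315,136
g0=dict(np.load("top0.npz"))["color"][v-14:v+14,u-14:u+14]
c=[cv2.resize(x.astype(np.uint8),(390,390),interpolation=2) for x in(g0,f["color"][v-14:v+14,u-14:u+14])]
cv2.imwrite("pics/line.png",np.hstack(c)[:,:,::-1])
P=cloud(s);M=(np.hypot(P[...,0]-.589,P[...,1]-.153)<.034)&(P[...,2]>.165)&(P[...,2]<.178);print(np.median(P[M],0),M.sum())
```

```text
t 20.9 tcp [ 0.5848 -0.1554  0.2814] toolx deg 21.2 tilt [ 0.0022 -0.0011] j [ 0.21  0.34 -0.07  1.7   0.03  1.1  -1.07]
d cm [ 11.56 -28.6    2.1 ]
[[120 129 129 128 129 128 132 143 151 152 154 154 145 133 132 131 131]
 [112 114 114 113 122 142 164 175 178 179 180 180 176 172 160 136 119]
 [ 89  95 111 132 157 175 183 187 185 181 179 181 185 187 183 171 143]
 [ 74  81 124 164 182 183 172 162 150 137 134 141 151 166 183 187 178]
 [ 74 105 156 182 182 164 131 107  96  79  79  99 108 118 148 175 187]
 [114 147 178 182 163 125  83  70 102  99  73  81  82  78  92 135 173]
 [143 170 185 169 124  82  67  71 109 108  72  68  59  63  71  88 143]
 [156 181 179 143  86  71  82 115 127  98  68  73  66  56  67  74 110]
 [164 185 168 116  74  73 106 138 139 109  72  71  73  61  57  76  90]
 [173 187 160  95  70  80 122 143 145 119  68  67  75  63  46  72  83]
 [174 184 152  88  73  78 115 138 133 102  58  64  73  61  50  76  87]
 [171 184 155  97  76  73  95 108  96  86  76  70  72  62  60  93  98]
 [169 185 159 100  80  77  79  79  71  80  80  73  63  50  56  97 101]
 [167 185 170 124  93  89  69  71  74  73  72  66  49  66 108 115  98]
 [152 178 183 151 100  96  82  63  59  61  57  51  52  95 119 103 132]
 [138 170 186 170 127  95 106 101  79  74  64  77 105 120 105 113 164]
 [133 160 183 182 162 125 103 102 105 110 106 105 109 114 132 163 181]]
[nan nan nan] 0
  return _methods._mean(a, axis=axis, dtype=dtype,
  ret = um.true_divide(
```

View pics/line.png

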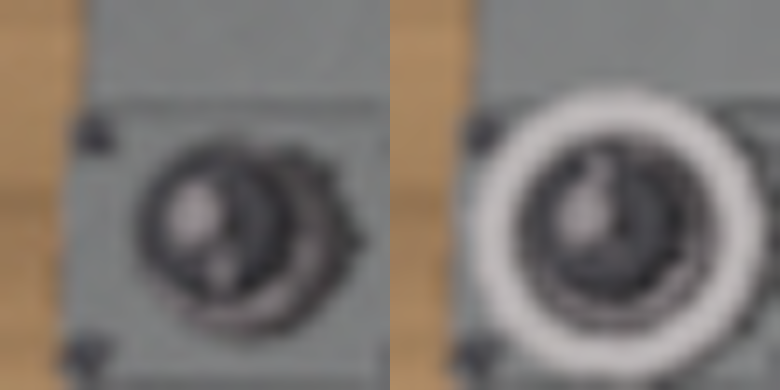

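The picture pair shows the ring concentric round the nut (right, centre ≈(615,230)). The scribed line has gone from the bottom (222,275) to the top (598,165), about 176° clockwise, while the tool turned 269°, so the fingers slipped somewhere, perhaps at the stop. I'll regrip hard, turn further and see whether the line moves.

Call:
send_rows:
  steps:
    - {"dx": 2.3,"dy": -5.7,"dz": 0,"yaw": -10,"gripper": 0.8}
    - {"dx": 4.6,"dy": -11.4,"dz": 0,"yaw": -20,"gripper": 0.8}
    - {"dx": 6.9,"dy": -17.1,"dz": 0,"yaw": -20,"gripper": 0.8}
    - {"dx": 9.3,"dy": -22.9,"dz": 0,"yaw": -20,"gripper": 0.8}
    - {"dx": 11.6,"dy": -28.6,"dz": 0,"yaw": -20,"gripper": 0.8}
  force: 100

```text
clock: 21.78
tcp_pos: [0.5901, 0.1597, 0.2812]
orientation: [-2.942, -1.101, -0.002]
contact_force: [0.6, -0.3, 0.8]
grip_width: 0.068
gripper_force: 0.0
```

Call:
send_rows:
  steps:
    - {"dx": 0,"dy": 0,"dz": 0,"yaw": 0,"gripper": 0.8}
    - {"dx": 0,"dy": 0,"dz": 0,"yaw": 0,"gripper": 0.8}

```text
clock: 22.02
tcp_pos: [0.5903, 0.1568, 0.2807]
orientation: [2.942, 1.101, 0.0]
contact_force: [-0.4, -0.8, -0.3]
grip_width: 0.0682
gripper_force: 0.0
```

```bash
python3 -c "
from h import *
go(.5888,.153,.2005)"
```

```text
t 22.025 tcp [0.5903 0.1568 0.2807] toolx deg 41.0 tilt [ 0.0003 -0.0003] j [-0.17  0.36 -0.25  1.67  0.1   1.12 -1.3 ]
d cm [-0.36  0.18  8.02]
```

Call:
send_rows:
  steps:
    - {"dx": -0.35,"dy": 0.2,"dz": 3,"yaw": 0,"gripper": 0.8}
    - {"dx": -0.35,"dy": 0.2,"dz": 6,"yaw": 0,"gripper": 0.8}
    - {"dx": -0.35,"dy": 0.2,"dz": 8,"yaw": 0,"gripper": 0.8}
    - {"dx": -0.35,"dy": 0.2,"dz": 8,"yaw": 0,"gripper": 0.5}
    - {"dx": -0.35,"dy": 0.2,"dz": 8,"yaw": 0,"gripper": 0.2}

```text
clock: 22.65
tcp_pos: [0.59, 0.1512, 0.2016]
orientation: [2.944, 1.096, 0.002]
contact_force: [0.3, 0.4, 0.9]
grip_width: 0.0326
gripper_force: 1.7
```

Call:
send_rows:
  steps:
    - {"dx": 0,"dy": 0,"dz": 0,"yaw": 0,"gripper": 0.2}
    - {"dx": 0,"dy": 0,"dz": 0,"yaw": 0,"gripper": 0.2}
    - {"dx": 0,"dy": 0,"dz": 0,"yaw": 0,"gripper": 0.2}
    - {"dx": 0,"dy": 0,"dz": 0,"yaw": 0,"gripper": 0.2}

```text
clock: 23.15
tcp_pos: [0.5888, 0.1529, 0.2024]
orientation: [-2.942, -1.098, -0.001]
contact_force: [-4.6, 1.1, 4.9]
grip_width: 0.0242
gripper_force: 98.0
```

```bash
python3 st.py;python3 tq.py
```

```text
t 23.15 tcp [0.5888 0.1529 0.2024] toolx deg 40.9 tilt [-0.0001  0.0012] j [-0.17  0.44 -0.25  1.76  0.13  0.96 -1.32]
d cm [ 0.07 -0.05  0.19]
tool F [-2.8  -3.86 -4.86] tool M [ 1.029 -0.687 -0.041] 0.024161225705696048 97.98672438191716
[[-2.7990e+00 -3.8620e+00 -4.8600e+00  1.0290e+00 -6.8700e-01 -4.1000e-02
  -3.1000e-02 -1.3210e+00  4.0942e+01 -0.0000e+00]
 [-3.1760e+00 -4.0170e+00 -4.2790e+00  1.1050e+00 -6.8000e-01  1.5000e-02
  -3.1000e-02 -1.3210e+00  4.0940e+01  0.0000e+00]
 [-3.1230e+00 -4.6720e+00 -4.6790e+00  1.1130e+00 -6.7600e-01 -4.8000e-02
  -3.1000e-02 -1.3210e+00  4.0936e+01 -0.0000e+00]
 [-3.5130e+00 -4.0840e+00 -3.7750e+00  1.1120e+00 -6.2300e-01 -3.5000e-02
  -3.1000e-02 -1.3210e+00  4.0938e+01  1.0000e-03]]
```

Call:
send_rows:
  steps:
    - {"dx": 0,"dy": 0,"dz": 0,"yaw": 7,"gripper": 0.2}
    - {"dx": 0,"dy": 0,"dz": 0,"yaw": 14,"gripper": 0.2}
    - {"dx": 0,"dy": 0,"dz": 0,"yaw": 20,"gripper": 0.2}

```text
clock: 23.72
tcp_pos: [0.589, 0.153, 0.2023]
orientation: [-3.089, -0.569, -0.002]
contact_force: [7.1, 5.7, -7.1]
grip_width: 0.0236
gripper_force: 98.8
```

```bash
python3 tq.py
```

```text
[[ 8.6500e+00 -2.8020e+00  7.0710e+00  5.1200e-01  1.7880e+00 -1.9800e-01
   2.2500e-01 -1.6380e+00  2.0885e+01 -7.6000e-01]
 [-2.0330e+00 -3.2070e+00 -5.2040e+00  6.6200e-01 -5.6800e-01 -5.4000e-01
  -2.6200e-01 -1.6420e+00  2.0625e+01  1.4700e-01]
 [-3.4200e+00 -3.0690e+00 -7.3030e+00  6.8500e-01 -9.9900e-01 -4.1900e-01
  -1.2570e+00 -1.6370e+00  2.0974e+01  6.9000e-02]
 [-3.6280e+00 -2.6320e+00 -6.3940e+00  7.1100e-01 -9.4800e-01 -4.7600e-01
  -6.8400e-01 -1.6350e+00  2.1091e+01  1.8000e-02]]
```

Call:
send_rows:
  steps:
    - {"dx": 0,"dy": 0,"dz": 0,"yaw": 7,"gripper": 0.2}
    - {"dx": 0,"dy": 0,"dz": 0,"yaw": 14,"gripper": 0.2}
    - {"dx": 0,"dy": 0,"dz": 0,"yaw": 20,"gripper": 0.2}

```text
clock: 24.3
tcp_pos: [0.5894, 0.1529, 0.2023]
orientation: [-3.14, -0.026, -0.002]
contact_force: [-3.7, 1.4, 7.0]
grip_width: 0.0236
gripper_force: 100.5
```

```bash
python3 tq.py
```

```text
[[-3.66  -1.505 -6.953  0.312 -0.441 -0.876  0.296 -1.953  0.948 -0.746]
 [-4.243 -0.987 -6.557  0.288 -1.021 -0.707 -0.606 -1.957  0.714  0.132]
 [-3.943 -1.235 -6.137  0.336 -1.03  -0.567 -1.254 -1.952  1.018  0.057]
 [-3.989 -2.048 -5.151  0.426 -1.05  -0.581 -0.76  -1.95   1.111  0.013]]
```

Call:
send_rows:
  steps:
    - {"dx": 0,"dy": 0,"dz": 0,"yaw": -5,"gripper": 0.2}
    - {"dx": 0,"dy": 0,"dz": 0,"yaw": -10,"gripper": 0.2}
    - {"dx": 0,"dy": 0,"dz": 0,"yaw": -20,"gripper": 0.2}
    - {"dx": 0,"dy": 0,"dz": 0,"yaw": -30,"gripper": 0.2}
    - {"dx": 0,"dy": 0,"dz": 0,"yaw": -30,"gripper": 0.2}

```text
clock: 25.12
tcp_pos: [0.5892, 0.153, 0.2025]
orientation: [-3.025, -0.843, -0.002]
contact_force: [-5.0, 1.9, 7.4]
grip_width: 0.0239
gripper_force: 101.2
```

```bash
python3 tq.py
```

```text
[[-3.3090e+00 -4.2610e+00 -7.4070e+00  9.4400e-01 -8.5500e-01  6.9000e-02
   7.4400e-01 -1.4760e+00  3.1133e+01 -4.9000e-02]
 [-3.6240e+00 -5.2490e+00 -7.1930e+00  9.3400e-01 -8.3700e-01  1.3100e-01
   2.5600e-01 -1.4770e+00  3.1050e+01 -1.3000e-02]
 [-3.7210e+00 -5.6130e+00 -7.1470e+00  9.7600e-01 -8.7900e-01  1.0800e-01
   1.3600e-01 -1.4770e+00  3.1032e+01 -5.0000e-03]
 [-3.6480e+00 -5.0800e+00 -7.9360e+00  9.2400e-01 -8.5000e-01  1.1600e-01
   1.1600e-01 -1.4770e+00  3.1024e+01  1.0000e-03]]
```

The torque is −0.58 N m clockwise against +0.11 anticlockwise, so the nut was bottomed and is now backed off 30°. Turning the remaining 60°.

Call:
send_rows:
  steps:
    - {"dx": 0,"dy": 0,"dz": 0,"yaw": -9,"gripper": 0.2}
    - {"dx": 0,"dy": 0,"dz": 0,"yaw": -18,"gripper": 0.2}
    - {"dx": 0,"dy": 0,"dz": 0,"yaw": -27,"gripper": 0.2}
    - {"dx": 0,"dy": 0,"dz": 0,"yaw": -36,"gripper": 0.2}
    - {"dx": 0,"dy": 0,"dz": 0,"yaw": -45,"gripper": 0.2}

```text
clock: 25.95
tcp_pos: [0.5891, 0.154, 0.2025]
orientation: [-2.468, -1.94, -0.004]
contact_force: [-5.5, -0.4, 6.9]
grip_width: 0.0236
gripper_force: 101.4
```

Call:
send_rows:
  steps:
    - {"dx": 0,"dy": 0,"dz": 0,"yaw": -9,"gripper": 0.2}
    - {"dx": 0,"dy": 0,"dz": 0,"yaw": -16,"gripper": 0.2}
    - {"dx": 0,"dy": 0,"dz": 0,"yaw": -16,"gripper": 0.2}
    - {"dx": 0,"dy": 0,"dz": 0,"yaw": -16,"gripper": 0.2}

```text
clock: 26.45
tcp_pos: [0.5889, 0.1535, 0.2026]
orientation: [-2.181, -2.259, -0.003]
contact_force: [-5.7, 2.2, 7.9]
grip_width: 0.024
gripper_force: 101.3
```

```bash
python3 tq.py
```

```text
[[ 2.4200e+00 -5.5910e+00 -7.9160e+00  1.4030e+00  6.9800e-01  2.9900e-01
   3.3700e-01 -5.1600e-01  9.2004e+01 -1.0000e-03]
 [ 3.1410e+00 -5.9920e+00 -7.5620e+00  1.3550e+00  6.9800e-01  3.4300e-01
   3.3400e-01 -5.1600e-01  9.2007e+01 -0.0000e+00]
 [ 3.8520e+00 -6.8400e+00 -7.8330e+00  1.3840e+00  6.5000e-01  3.9200e-01
   3.3600e-01 -5.1600e-01  9.2002e+01  0.0000e+00]
 [ 3.6930e+00 -6.9430e+00 -7.7450e+00  1.3440e+00  6.6600e-01  2.9900e-01
   3.3700e-01 -5.1600e-01  9.1999e+01 -1.0000e-03]]
```

A torque of 0.3 N m persists, so I'll check the line once more before the final grip.

Call:
send_rows:
  steps:
    - {"dx": 0,"dy": 0,"dz": 0,"yaw": 0,"gripper": 0.6}
    - {"dx": 0,"dy": 0,"dz": 0,"yaw": 0,"gripper": 0.8}
    - {"dx": 0,"dy": 0,"dz": -3,"yaw": 0,"gripper": 0.8}
    - {"dx": 0,"dy": 0,"dz": -8,"yaw": 0,"gripper": 0.8}
    - {"dx": -5,"dy": 0,"dz": -8,"yaw": 0,"gripper": 0.8}

```text
clock: 27.28
tcp_pos: [0.5931, 0.1067, 0.2856]
orientation: [2.173, 2.264, 0.015]
contact_force: [0.8, -1.5, -0.4]
grip_width: 0.0682
gripper_force: 0.0
```

Call:
send_rows:
  steps:
    - {"dx": -5,"dy": 0,"dz": 0,"yaw": 0,"gripper": 0.8}
    - {"dx": -10,"dy": 0,"dz": 0,"yaw": 0,"gripper": 0.8}
    - {"dx": -15,"dy": 0,"dz": 0,"yaw": 0,"gripper": 0.8}
    - {"dx": -20,"dy": 0,"dz": 0,"yaw": 0,"gripper": 0.8}
    - {"dx": -25,"dy": 0,"dz": 0,"yaw": 0,"gripper": 0.8}

```text
clock: 27.9
tcp_pos: [0.5994, -0.1504, 0.281]
orientation: [2.183, 2.257, 0.0]
contact_force: [0.3, 0.0, 0.3]
grip_width: 0.0683
gripper_force: 0.0
```

```bash
cat > ln.py <<'E'
from h import *
go(.589,.153,.28)
F=[imaging.grab_frame("top")["color"].astype(float) for _ in range(4)]
u,v=249,191; print(np.mean(F,0)[v-8:v+9,u-8:u+9].mean(-1).astype(int))
E
python3 ln.py
```

```text
t 27.9 tcp [ 0.5994 -0.1504  0.281 ] toolx deg 91.9 tilt [ 0.001  -0.0007] j [ 0.41  0.39 -0.35  1.65  0.14  1.13  0.06]
d cm [ 3.036e+01 -3.000e-02  7.000e-02]
[[121 130 128 129 129 128 132 143 150 152 153 155 145 134 132 131 131]
 [113 115 114 114 122 142 163 175 178 179 179 179 176 172 159 135 118]
 [ 88  94 111 131 157 174 183 186 185 181 179 181 185 187 183 170 142]
 [ 73  82 124 165 182 183 172 162 150 137 134 142 151 166 183 187 178]
 [ 73 105 156 181 182 164 131 104  89  75  79  91 103 117 147 175 187]
 [113 147 178 182 163 126  84  69  73  73  76  72  76  96 105 135 173]
 [142 171 185 169 124  85  70  72  81  82  73  66  59  77  84  88 143]
 [156 181 178 142  86  70  82 116 120  88  70  73  66  52  64  75 109]
 [164 185 168 117  74  73 105 138 139 109  72  70  73  59  55  68  82]
 [173 186 160 103  96 108 130 144 144 119  68  67  74  64  61  76  78]
 [174 184 152  91  86  98 122 138 134 103  57  64  73  62  59  74  81]
 [171 184 155  96  74  70  94 108  96  85  76  70  70  57  52  87  95]
 [170 185 159 102  74  65  77  79  72  79  80  72  62  47  52  96 101]
 [167 185 170 124  88  83  66  71  74  74  71  65  53  48  73  95  98]
 [152 177 183 151 100  99  88  67  62  64  58  51  51  88 101  90 131]
 [139 170 186 170 127  96 109  95  68  76  73  83 105 120 105 113 163]
 [132 161 182 182 162 125 103  97 100 110 110 107 110 114 133 162 181]]
```

The line now points left (pixel ≈(245,200)), a quarter turn back from the bottomed position, as wanted. Regripping for the finish.

Call:
send_rows:
  steps:
    - {"dx": 6,"dy": -0.2,"dz": 0,"yaw": 0,"gripper": 0.8}
    - {"dx": 12,"dy": -0.5,"dz": 0,"yaw": 0,"gripper": 0.8}
    - {"dx": 18,"dy": -0.8,"dz": 0,"yaw": 0,"gripper": 0.8}
    - {"dx": 24,"dy": -1,"dz": 0,"yaw": 0,"gripper": 0.8}
    - {"dx": 30,"dy": -1,"dz": 0,"yaw": 0,"gripper": 0.8}
  force: 40

```text
clock: 28.72
tcp_pos: [0.5784, 0.155, 0.2811]
orientation: [2.181, 2.261, 0.002]
contact_force: [1.0, -0.4, -0.2]
grip_width: 0.0683
gripper_force: 0.0
```

Call:
send_rows:
  steps:
    - {"dx": 0,"dy": 0,"dz": 0,"yaw": 0,"gripper": 0.8}
    - {"dx": 0,"dy": 0,"dz": 0,"yaw": 0,"gripper": 0.8}
    - {"dx": 0,"dy": 0,"dz": 0,"yaw": 0,"gripper": 0.8}

```text
clock: 29.1
tcp_pos: [0.5795, 0.1502, 0.2805]
orientation: [2.186, 2.256, -0.001]
contact_force: [-0.2, -0.6, -0.5]
grip_width: 0.0682
gripper_force: 0.0
```

```bash
python3 -c "
from h import *
go(.589,.153,.2015)"
```

```text
t 29.1 tcp [0.5795 0.1502 0.2805] toolx deg 91.8 tilt [-0.     -0.0008] j [ 0.    0.37 -0.46  1.69  0.18  1.12 -0.48]
d cm [0.26 0.96 7.9 ]
```

Call:
send_rows:
  steps:
    - {"dx": 0.3,"dy": 0.95,"dz": 0,"yaw": 0,"gripper": 0.8}
    - {"dx": 0.3,"dy": 0.95,"dz": 3,"yaw": 0,"gripper": 0.8}
    - {"dx": 0.3,"dy": 0.95,"dz": 6,"yaw": 0,"gripper": 0.8}
    - {"dx": 0.3,"dy": 0.95,"dz": 7.9,"yaw": 0,"gripper": 0.8}
    - {"dx": 0.3,"dy": 0.95,"dz": 7.9,"yaw": 0,"gripper": 0.8}

```text
clock: 29.72
tcp_pos: [0.5884, 0.1541, 0.2003]
orientation: [-2.184, -2.256, 0.004]
contact_force: [0.3, -0.6, -0.5]
grip_width: 0.0685
gripper_force: 0.0
```

Call:
send_rows:
  steps:
    - {"dx": 0,"dy": 0,"dz": 0,"yaw": 0,"gripper": 0.4}
    - {"dx": 0,"dy": 0,"dz": 0,"yaw": 0,"gripper": 0.2}
    - {"dx": 0,"dy": 0,"dz": 0,"yaw": 0,"gripper": 0.2}
    - {"dx": 0,"dy": 0,"dz": 0,"yaw": 0,"gripper": 0.2}
    - {"dx": 0,"dy": 0,"dz": 0,"yaw": 0,"gripper": 0.2}

```text
clock: 30.35
tcp_pos: [0.5887, 0.1551, 0.203]
orientation: [2.184, 2.258, 0.001]
contact_force: [-2.6, -0.9, 5.4]
grip_width: 0.0258
gripper_force: 39.0
```

Call:
send_rows:
  steps:
    - {"dx": 0,"dy": 0,"dz": 0,"yaw": 0,"gripper": 0.2}
    - {"dx": 0,"dy": 0,"dz": 0,"yaw": 0,"gripper": 0.2}
    - {"dx": 0,"dy": 0,"dz": 0,"yaw": 0,"gripper": 0.2}

```text
clock: 30.72
tcp_pos: [0.5887, 0.155, 0.203]
orientation: [2.184, 2.258, 0.001]
contact_force: [-2.9, -0.7, 4.5]
grip_width: 0.0259
gripper_force: 39.0
```

```bash
python3 st.py; python3 tq.py
```

```text
t 30.725 tcp [0.5887 0.155  0.203 ] toolx deg 91.9 tilt [0.0008 0.    ] j [-0.02  0.46 -0.44  1.75  0.23  0.98 -0.52]
d cm [-0.13  0.02  0.25]
tool F [-0.6  -2.92 -4.5 ] tool M [ 0.728 -0.122 -0.044] 0.02585200484346204 39.03365052683512
[[-5.9700e-01 -2.9230e+00 -4.5010e+00  7.2800e-01 -1.2200e-01 -4.4000e-02
   5.0000e-03 -5.2400e-01  9.1913e+01 -0.0000e+00]
 [-7.1000e-01 -2.8070e+00 -5.0220e+00  6.9900e-01 -9.9000e-02  3.5000e-02
   5.0000e-03 -5.2400e-01  9.1912e+01 -1.0000e-03]
 [-5.3200e-01 -2.5540e+00 -5.2620e+00  7.4600e-01 -9.8000e-02 -5.0000e-03
   5.0000e-03 -5.2400e-01  9.1912e+01  1.0000e-03]
 [-2.4900e-01 -3.5030e+00 -5.4130e+00  6.9100e-01 -1.3100e-01 -4.7000e-02
   5.0000e-03 -5.2400e-01  9.1915e+01 -1.0000e-03]]
```

Gripped at 39 N, at rest, with no torque on the nut. Handing in.

```bash
python3 -c "
from bench import workorder
print(workorder.hand_in())"
```

```text
the job is handed in; nothing more can be done
None
```

The dial ring is seated flat on the end plate, and the nut was screwed down to its stop and backed off a quarter turn (about 83–90° by the scribed line and the tool's turn). It is still gripped at 39 N; the job is handed in, but no verdict came back.

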